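# Reload the washer's filter canister, bolt its cover down crosswise and start the flush

## Robot

A 6-joint arm with a two-finger parallel gripper is mounted at the origin on the work surface. World frame = base frame: x ahead of the robot, y to its left, z up, the work surface at z = 0. Lengths are in m, angles in rad, forces in N, time in s.
With the tool pointing down it reaches from about 0.375 to 0.9 m from the base axis. Payload 3.1 kg.
Tool frame: the origin (TCP) lies at the very end of the fingers, on their centre line; the grasp point (between the pads) lies 19 mm behind it; z points along the fingers, y is the line along which they close (so a half turn about z gives the same grasp; the last joint's range is limited). The gripper opens to 85 mm and grips with 20 to 120 N. Pads are 22 mm wide; open, the fingers measure 114 mm over their backs; the gripper's body (76 mm by 85 mm) begins 54 mm behind the grasp point. The pads swing forward as they close: fully open they stand 13 mm farther back than shut.
Start: joints at [-1.49, 0.527, 1.433, -0, 1.181, -0.178], TCP at [0.16, -0.604, 0.231] pointing down, gripper open.
Joint ranges: [-3.08, 3.08], [-0.75, 2.2], [0.22, 2.44], [-1.43, 4.57], [0, 2.65], [-2.85, 2.85]. Speed limits (rad/s): [2.79, 2.79, 3.14, 3.14, 3.14, 3.14].

## Interface

Orientations are given as a unit quaternion [x, y, z, w].
In Python, from station import manip gives the robot as it stands.
- The arm moves only by the shell command python3 -m handwheel 'ROWS' [FORCE]. ROWS is JSON, a list of rows, each a list of 7 numbers: the shift along the world's x, y, z in mm, then the turn, a rotation vector about the world's x, y, z in degrees, then the opening, from 0 (shut) to 1 (fully open). A call has exactly 10 rows; each row shifts and turns the commanded pose from where the row before left it; what a row does not reach is not made up. A row lasts 1/8 s, in which the tool goes at most 62.5 mm and 10.7 degrees, less where a joint would pass 70% of its speed; a pose out of reach is approached as far as the arm can. A call is refused whole if a number of a shift passes 62.5 or a number of a turn 10.7, either way. A call with a gripper value outside its range is refused whole. The fingers move at their own pace and stop on an object; FORCE is the grip in N (left out, the last holds). Time passes only in rows, so rows that do not move let the fingers close, or fill a call up. It gives the time, the measured TCP pose, the force, the opening and the grip force at its end, in the units of the state.
- manip.sense(): the state, without advancing time (a new reading comes with each control period).
- manip.snapshot(name): name is "side" or "top"; returns the picture (420x560x3 uint8, red, green, blue); there is no depth.
- manip.get_calibration(name): a dict with "K" (3x3 intrinsics, pixels), "rvec" (rotation vector, rad) and "tvec" (3), from world to camera coordinates, as OpenCV has them. Camera axes: x right, y down, z forward; pixel columns grow to the right and rows downward; lengths in m; the calibration is good to about 2 mm. A picture is of the moment at which its call begins. get_calibration takes no time and is no camera call.
- manip.sign_off(): hands the job in; it is judged then, once.
The state is a dict: "t": time; "q": joint angles; "qd": joint speeds; "tau": joint torques, N m; "tcp_pos": TCP position; "tool_rot": TCP orientation; "force": force on the tool from outside, world axes, zero at the start; "ft_torque": the same for the moment, N m; "finger_gap": opening from 0.0 (shut) to 1.0 (fully open); "gripper_force": force on a finger pad.
Only numpy, scipy, OpenCV 4.12 (cv2) and the standard library are available. Lean on these libraries where they do the work, as an engineer would, in place of code of your own. Each camera call takes 0.05 s, during which the arm holds its last target. There are 200 camera calls.

## Task

Lay every fresh filter cassette from the rubber mat inside the frosted canister and gently swing its gasketed cover shut. Then tighten the cover's four wing screws clockwise in two rounds, first all four about half way and then all four fully home, in each round going from a screw to the one diagonally opposite before doing the other diagonal pair. When all are home, run the flush on the controller by pressing its keys right down one at a time, first the round one, then the long bar, then the square one, and leave the other things on the ledge where they are.

Things in the scene. Friction and masses are not known exactly. Their poses are not given: they have to be found in the camera images.
- canister: Frosted acrylic filter box, open on top, fixed mid-ledge. Origin: centre of underside; x to its hinge side (away from the robot), y left, z up. Outside 122 (x) by 212 (y), inside 110 by 200 mm, inner floor 6 mm up; flange 180 by 272 mm round the mouth, its gasket 78 mm above the ledge. A cassette lying anywhere on the inner floor is loaded. Hinge line of the cover: along y at x 92, z 83 mm.
- cover (a joint): Cover angle, rad: 0 shut, 1.57 upright, stop 1.9; starts at 1.6 to 1.85. Stiff hinge: stays where left, takes 4 to 8 N near the free edge. Plate 180 by 272 by 10 mm, mid plane on the hinge line. Outer face (88 mm up when shut): a bridge handle (102 mm in y, 16 wide, top 38 mm off the face) 82 mm from the hinge line; clear to push on from 95 to 180 mm from it, 75 mm either side of the middle.
- screw_near_left (a joint): Turn of the wing screw on the cover's near side, left (its axis at x -72, y 118 mm of the canister, cover shut), rad: 0 slack, 2.36 home at its stop, growing clockwise seen from above. Starts at 0 to 0.3; stays where left; resists with 0.13 rising to 0.2 N m. About 1.2 is half way (0.7 to 1.8 will do), beyond 2.1 is home. Its diagonal partner is screw_far_right.
- screw_near_left_wings (a point): Middle of that screw's two steel wings, on its axis. They lie in one upright plane: 60 mm across along this point's x, 10 mm thick along its y, from 15 mm below to 11 mm above this point. It stands 29 mm off the cover's outer face when slack, sinking to 24 mm when home (with the cover shut 117 to 112 mm above the ledge). z: screw axis, outward. When home the wings lie along the canister's y.
- screw_near_right (a joint): Turn of the wing screw on the cover's near side, right (its axis at x -72, y -118 mm of the canister, cover shut), rad: 0 slack, 2.36 home at its stop, growing clockwise seen from above. Starts at 0 to 0.3; stays where left; resists with 0.13 rising to 0.2 N m. About 1.2 is half way (0.7 to 1.8 will do), beyond 2.1 is home. Its diagonal partner is screw_far_left.
- screw_near_right_wings (a point): Middle of that screw's two steel wings, on its axis. They lie in one upright plane: 60 mm across along this point's x, 10 mm thick along its y, from 15 mm below to 11 mm above this point. It stands 29 mm off the cover's outer face when slack, sinking to 24 mm when home (with the cover shut 117 to 112 mm above the ledge). z: screw axis, outward. When home the wings lie along the canister's y.
- screw_far_left (a joint): Turn of the wing screw on the cover's hinge side, left (its axis at x 72, y 118 mm of the canister, cover shut), rad: 0 slack, 2.36 home at its stop, growing clockwise seen from above. Starts at 0 to 0.3; stays where left; resists with 0.13 rising to 0.2 N m. About 1.2 is half way (0.7 to 1.8 will do), beyond 2.1 is home. Its diagonal partner is screw_near_right.
- screw_far_left_wings (a point): Middle of that screw's two steel wings, on its axis. They lie in one upright plane: 60 mm across along this point's x, 10 mm thick along its y, from 15 mm below to 11 mm above this point. It stands 29 mm off the cover's outer face when slack, sinking to 24 mm when home (with the cover shut 117 to 112 mm above the ledge). z: screw axis, outward. When home the wings lie along the canister's y.
- screw_far_right (a joint): Turn of the wing screw on the cover's hinge side, right (its axis at x 72, y -118 mm of the canister, cover shut), rad: 0 slack, 2.36 home at its stop, growing clockwise seen from above. Starts at 0 to 0.3; stays where left; resists with 0.13 rising to 0.2 N m. About 1.2 is half way (0.7 to 1.8 will do), beyond 2.1 is home. Its diagonal partner is screw_near_left.
- screw_far_right_wings (a point): Middle of that screw's two steel wings, on its axis. They lie in one upright plane: 60 mm across along this point's x, 10 mm thick along its y, from 15 mm below to 11 mm above this point. It stands 29 mm off the cover's outer face when slack, sinking to 24 mm when home (with the cover shut 117 to 112 mm above the ledge). z: screw axis, outward. When home the wings lie along the canister's y.
- controller: Flush controller, a white plastic box 110 (x) by 180 (y) by 37 mm fixed on the ledge left or right of the canister. Origin: centre of its underside; x about away from the robot, y left, z up. Three grey keys in a row on its top, in front of a dark display; key tops 47 mm above the ledge, 10 mm proud of the box.
- key_round (a joint): Travel of the round key (34 mm across), the row's left one, centre at x -18, y 58 mm in the controller's frame; in m: 0 up, 0.006 right down (beyond 0.0045 counts). A spring key pressed straight down: starts to move at 1.5 N, right down at 5 N, comes up when let go.
- key_bar (a joint): Travel of the long bar key (52 mm in x by 24 mm), the middle one, centre at x -18, y 0 mm in the controller's frame; in m: 0 up, 0.006 right down (beyond 0.0045 counts). A spring key pressed straight down: starts to move at 1.5 N, right down at 5 N, comes up when let go.
- key_square (a joint): Travel of the square key (30 by 30 mm), the row's right one, centre at x -18, y -58 mm in the controller's frame; in m: 0 up, 0.006 right down (beyond 0.0045 counts). A spring key pressed straight down: starts to move at 1.5 N, right down at 5 N, comes up when let go.
- cassette_a: Fresh filter cassette: white bar-shaped frame with grey mesh sides, 84 (x) by 30 (y) by 40 (z) mm, 60 to 130 g. Origin: centre of its 84 by 30 mm underside. Lies loose at any yaw on a black rubber mat (230 by 220 by 4 mm, fixed) on the side of the canister away from the controller. One to three are there at a start; None if absent.
- cassette_b: Fresh filter cassette: white bar-shaped frame with grey mesh sides, 84 (x) by 30 (y) by 40 (z) mm, 60 to 130 g. Origin: centre of its 84 by 30 mm underside. Lies loose at any yaw on a black rubber mat (230 by 220 by 4 mm, fixed) on the side of the canister away from the controller. One to three are there at a start; None if absent.
- cassette_c: Fresh filter cassette: white bar-shaped frame with grey mesh sides, 84 (x) by 30 (y) by 40 (z) mm, 60 to 130 g. Origin: centre of its 84 by 30 mm underside. Lies loose at any yaw on a black rubber mat (230 by 220 by 4 mm, fixed) on the side of the canister away from the controller. One to three are there at a start; None if absent.
- bowl: White ceramic bowl, 120 mm wide; loose, a bystander to be left where it is. Origin: centre of its underside.
- funnel: Blue plastic funnel, 105 mm wide, standing mouth down; loose, a bystander to be left where it is. Origin: centre of its underside.
- peg_ring: Steel ring of clothes pegs, 160 mm wide, lying flat; loose, a bystander to be left where it is. Origin: centre of its underside.
- detergent: White detergent bottle, 76 mm wide, 170 mm tall; loose, a bystander to be left where it is. Origin: centre of its underside.
- softener_jar: Clear jar with a steel lid, 72 mm wide, 100 mm tall; loose, a bystander to be left where it is. Origin: centre of its underside.
- scoop: Clear measuring scoop, cup 68 mm wide with a flat handle; loose, a bystander to be left where it is. Origin: centre of its underside.
Not all that is in view belongs to the job. What is shaped like the cassette_a but green or orange is not meant.

How it is judged:
By the outcome, as a careful person would: the job done as asked, in the order asked, and still so for the second after the job is handed in, with the robot touching nothing.
Of cassette_a, cassette_b, cassette_c only 1 to 3 are there at a start; the rules pass over those that are not, and their reading is None.
At some moment in a run one of cassette_a, cassette_b, cassette_c may be knocked a few centimetres aside while the robot is not near it.
Once in a run the grip may slacken for a moment while it holds something.
It also fails if it takes over 210 s, if anything falls off the work surface, if the arm or the gripper's body presses on something with over 40 N, if the wrist force passes 120 N, or if a joint passes its speed limit or range.

## Working session

There is one attempt and no reset: what is moved stays moved. The work goes in short steps, Python scripts to look and compute and a shell command to move; the robot and the scene stay as the last step left them, time stands still between calls to the robot, and variables do not carry over. Pictures are saved under pics/ and viewed, at most 14 in all, crops included, and the job is handed in when it is done.

```bash
ls; mkdir -p pics; cat > h.py <<'E'
import numpy as np, cv2
from station import manip
def cal(n):
    c=manip.get_calibration(n); K=np.array(c["K"],float); R=cv2.Rodrigues(np.array(c["rvec"],float))[0]; t=np.array(c["tvec"],float).reshape(3)
    return K,R,t
def ray(n,u,v):
    K,R,t=cal(n); d=R.T@np.linalg.solve(K,[u,v,1.]); return -R.T@t,d
def onz(n,u,v,z):
    o,d=ray(n,u,v); return o+d*(z-o[2])/d[2]
def proj(n,p):
    K,R,t=cal(n); q=K@(R@np.asarray(p,float)+t); return q[:2]/q[2]
def two(a,b):
    o1,d1=ray("top",*a); o2,d2=ray("side",*b)
    s=np.linalg.lstsq(np.c_[d1,-d2],o2-o1,rcond=None)[0]; p,q=o1+s[0]*d1,o2+s[1]*d2
    return (p+q)/2,np.linalg.norm(p-q)
def shot(n,f): 
    im=manip.snapshot(n); cv2.imwrite(f"pics/{f}.png",im[:,:,::-1]); return im
E
python3 - <<'E'
from h import *
for n in("top","side"):
    shot(n,n+"0"); K,R,t=cal(n); print(n,K.tolist(),(-R.T@t).round(3),R[2].round(3))
print(manip.sense())
E
```

```text
pics
top [[454.6425042060116, 0.0, 278.8201090093879], [0.0, 454.6425042060116, 212.8672888107271], [0.0, 0.0, 1.0]] [0.412 0.004 1.577] [ 0.052 -0.012 -0.999]
side [[496.38056367195213, 0.0, 282.61726171913256], [0.0, 496.38056367195213, 206.54146769119828], [0.0, 0.0, 1.0]] [0.15  0.95  0.847] [ 0.284 -0.765 -0.577]
{'t': 0.1, 'q': array([-1.49050304e+00,  5.28379758e-01,  1.43374215e+00, -1.63173452e-05,
        1.18141408e+00, -1.78539514e-01]), 'qd': array([ 0.00054222, -0.00128197, -0.00278884, -0.00016186,  0.00214127,
        0.00132023]), 'tau': array([-8.96592865e-04, -4.43306780e+01, -1.78586984e+01, -1.82704903e-04,
        3.90729183e-03, -1.46055157e-05]), 'tcp_pos': array([ 0.15991908, -0.60354228,  0.23043764]), 'tool_rot': array([ 9.91636511e-01,  1.29058461e-01,  4.01761774e-05, -9.70863167e-04]), 'force': array([ 0.17616859,  0.29879884, -0.46191667]), 'ft_torque': array([-0.03901988, -0.01232434, -0.03671695]), 'gripper_force': 0.0, 'finger_gap': 1.0042245857308933}
```

View pics/top0.png

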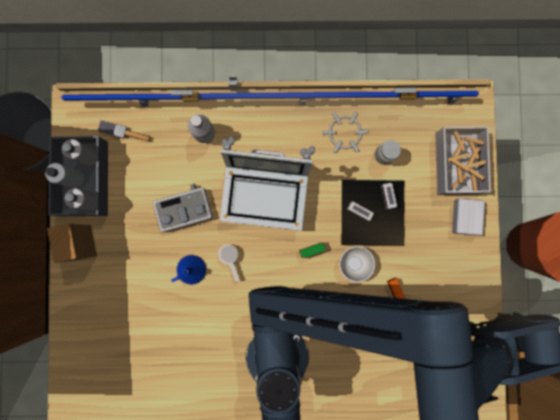

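View pics/side0.png

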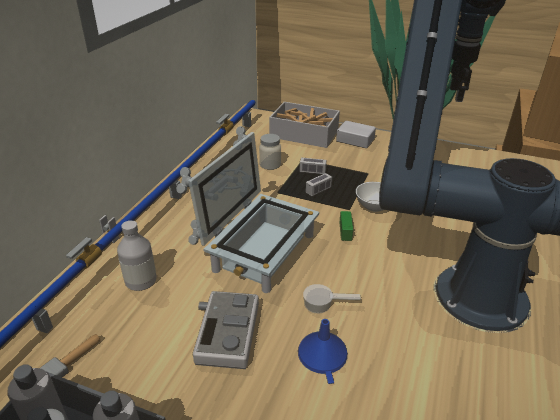

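Candidates for cassettes in the top view are white bars on the mat at (361,211) and (389,195), green (313,250) and orange (397,289), which are decoys, and a grey-white box at (469,217), which is too big. I choose the two white bars on the mat. The canister is around (265,198), the controller at (183,209), the bowl at (358,264).

```bash
python3 - <<'E'
from h import *
im=cv2.imread("pics/top0.png"); c=cv2.resize(im[120:260,150:415],None,fx=3,fy=3,interpolation=cv2.INTER_CUBIC); cv2.imwrite("pics/crop1.png",c)
# cassettes: bright on mat
g=cv2.cvtColor(im,cv2.COLOR_BGR2GRAY)
# mat region
m=np.zeros_like(g); m[183:243,344:402]=1
b=((g>75)&(m>0)).astype(np.uint8)
b=cv2.morphologyEx(b,cv2.MORPH_CLOSE,np.ones((3,3),np.uint8))
for k in cv2.findContours(b,cv2.RETR_EXTERNAL,cv2.CHAIN_APPROX_NONE)[0]:
    if cv2.contourArea(k)<30: continue
    r=cv2.minAreaRect(k); bx=cv2.boxPoints(r); P=np.array([onz("top",*p,0.044) for p in bx])[:,:2]
    print(r,P.mean(0).round(4),np.linalg.norm(P[1]-P[0]),np.linalg.norm(P[2]-P[1]),np.degrees(np.arctan2(*(P[1]-P[0])[::-1])),np.degrees(np.arctan2(*(P[2]-P[1])[::-1])))
E
```

```text
((360.3018798828125, 210.55662536621094), (26.127586364746094, 10.198501586914062), 29.05460548400879) [ 0.4957 -0.2897] 0.03472899718101589 0.08824921768335081 -30.16551678532019 -119.93623703345715
((389.2780456542969, 195.205078125), (25.708938598632812, 10.493444442749023), 77.00537872314453) [ 0.5466 -0.3894] 0.03585072065840917 0.08726262572969154 -77.72571801634884 -168.52013476093816
```

View pics/crop1.png

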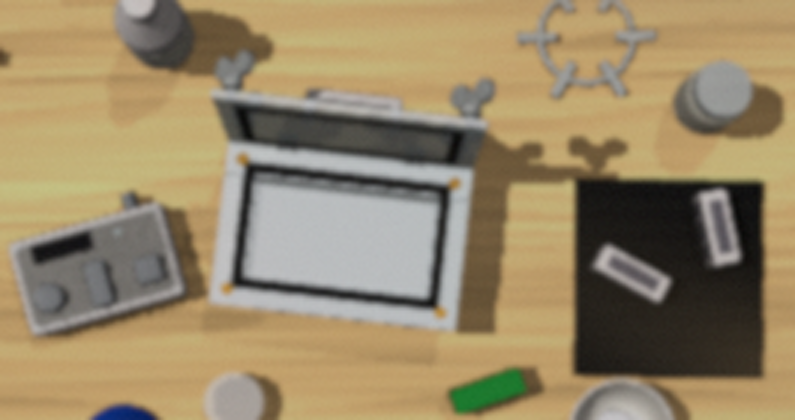

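```bash
python3 - <<'E'
from h import *
im=cv2.imread("pics/top0.png"); hsv=cv2.cvtColor(im,cv2.COLOR_BGR2HSV)
b=((hsv[...,1]>90)&(hsv[...,0]>8)&(hsv[...,0]<30)).astype(np.uint8)
G=[]
for u,v in((243,160),(455,184),(228,288),(440,313)):
    u=u/3+150-.33;v=v/3+120-.33; U,V=round(u),round(v)
    s=hsv[V-4:V+5,U-4:U+5].astype(float); w=np.clip(s[...,1]-70,0,None); yy,xx=np.mgrid[V-4:V+5,U-4:U+5]
    p=((w*xx).sum()/w.sum(),(w*yy).sum()/w.sum()); P=onz("top",*p,.079); G.append(P[:2]); print(np.round(p,1),P.round(4))
G=np.array(G); c=G.mean(0); yv=(G[0]-G[1]+G[2]-G[3])/2; xv=(G[0]-G[2]+G[1]-G[3])/2
print("can",c,np.linalg.norm(yv),np.linalg.norm(xv),np.degrees(np.arctan2(-yv[0],yv[1])),np.degrees(np.arctan2(xv[1],xv[0])))
for n,(u,v) in dict(round=(50,297),bar=(100,283),square=(149,268)).items(): print(n,onz("top",u/3+149.67,v/3+119.67,.047).round(4))
# controller top outline corners (crop) at z .037
P=np.array([onz("top",u/3+149.67,v/3+119.67,.037)[:2] for u,v in((12,244),(160,206),(184,294),(33,334))]);print("ctrl",P.round(4).tolist(),P.mean(0),[np.linalg.norm(P[i]-P[(i+1)%4]).round(3) for i in range(4)])
for q in((80,60),(0,0)): pass
# bystander clearance
for n,u,v,z in(("bowl",358,264,.05),("jar",388,152,.1),("det",197,121,.17),("green",313,250,.04),("peg",346,132,.01)): print(n,onz("top",u,v,z).round(3))
E
```

```text
[230.7 172.9] [0.6243 0.1438 0.079 ]
[300.8 181. ] [ 0.5943 -0.0877  0.079 ]
[225.4 215.6] [0.483  0.1624 0.079 ]
[296.1 223.5] [ 0.4538 -0.0699  0.079 ]
can [0.53884051 0.03715611] 0.23382078447496119 0.14209523223646675 -7.26858683860955 -7.358002264321879
round [0.4767 0.364  0.047 ]
bar [0.4917 0.3081 0.047 ]
square [0.5078 0.2533 0.047 ]
ctrl [[0.5376, 0.409], [0.5786, 0.2421], [0.4785, 0.2156], [0.4358, 0.3854]] [0.50761015 0.31306381] [np.float64(0.172), np.float64(0.103), np.float64(0.175), np.float64(0.105)]
bowl [ 0.316 -0.277  0.05 ]
jar [ 0.684 -0.375  0.1  ]
det [0.776 0.239 0.17 ]
green [ 0.365 -0.128  0.04 ]
peg [ 0.773 -0.253  0.01 ]
```

The close crop shows both white cassettes with grey mesh: A at world (0.496,-0.290) with its long axis at 60°, and B at (0.547,-0.389) with its long axis at 11.5°. The canister is at (0.539,0.037) with yaw -7.3°. The four bushings come out 234 by 142 mm apart against 236 by 144 expected. The controller is at yaw 15.6°. I'll move above A.

```bash
python3 -m handwheel '[[33,31,-10,0,0,4.5,0.7],[33,31,-10,0,0,4.5,0.7],[34,31,-10,0,0,4.5,0.7],[33,31,-10,0,0,4.5,0.7],[34,32,-10,0,0,4.5,0.7],[34,32,-10,0,0,4.5,0.7],[34,32,-10,0,0,4.5,0.7],[34,32,-10,0,0,4.5,0.7],[34,32,-10,0,0,4.5,0.7],[33,31,-10,0,0,4.7,0.7]]' 40
python3 -m handwheel '[[0,0,0,0,0,0,0.7],[0,0,0,0,0,0,0.7],[0,0,0,0,0,0,0.7],[0,0,0,0,0,0,0.7],[0,0,0,0,0,0,0.7],[0,0,0,0,0,0,0.7],[0,0,0,0,0,0,0.7],[0,0,0,0,0,0,0.7],[0,0,0,0,0,0,0.7],[0,0,0,0,0,0,0.7]]'
cat >> h.py <<'E'
def psi(s=None):
    from scipy.spatial.transform import Rotation as Ro
    s=s or manip.sense(); M=Ro.from_quat(s["tool_rot"]).as_matrix(); return np.degrees(np.arctan2(M[1,1],M[0,1]))
def st():
    s=manip.sense(); print("t%.2f"%s["t"],"tcp",(s["tcp_pos"]*1000).round(1),"psi %.1f"%psi(s),"F",s["force"].round(1),"T",s["ft_torque"].round(2),"gap %.3f gf %.1f"%(s["finger_gap"],s["gripper_force"]),"q6 %.2f"%s["q"][5])
def to(x,y,z,p=None):
    s=manip.sense(); d=np.array([x,y,z])-s["tcp_pos"]*1000; print("go",d.round(1), None if p is None else round((p-psi(s)+180)%360-180,1))
E
python3 -c "
from h import *
st();to(495.7,-289.7,13,-30)"
```

```text
t: 1.35
tcp_pos: [0.4969, -0.2879, 0.1307]
tool_rot: [0.865, 0.501, -0.0, -0.0]
force: [-0.5, 0.6, -0.6]
finger_gap: 0.701
gripper_force: 0.0
t: 2.6
tcp_pos: [0.496, -0.2891, 0.1313]
tool_rot: [0.866, 0.5, -0.0, -0.0]
force: [1.1, 0.1, 0.4]
finger_gap: 0.703
gripper_force: 0.0
t2.60 tcp [ 496.  -289.1  131.3] psi -30.0 F [1.1 0.1 0.4] T [ 0.03 -0.02  0.04] gap 0.703 gf 0.0 q6 -0.20
go [  -0.3   -0.6 -118.3] -0.0
```

```bash
python3 -m handwheel '[[0,0,-20,0,0,0,0.7],[0,0,-25,0,0,0,0.7],[0,0,-25,0,0,0,0.7],[0,0,-25,0,0,0,0.7],[0,0,-15,0,0,0,0.7],[0,0,-8,0,0,0,0.7],[0,0,0,0,0,0,0.2],[0,0,0,0,0,0,0.2],[0,0,0,0,0,0,0.2],[0,0,0,0,0,0,0.2]]' 50
python3 -m handwheel '[[0,0,0,0,0,0,0.2],[0,0,0,0,0,0,0.2],[0,0,0,0,0,0,0.2],[0,0,10,0,0,0,0.2],[0,0,20,0,0,0,0.2],[0,0,30,0,0,0,0.2],[0,0,35,0,0,0,0.2],[0,0,35,0,0,0,0.2],[0,0,30,0,0,0,0.2],[0,0,0,0,0,0,0.2]]' 50
python3 -c "
from h import *
st();a=np.radians(-7.3);x,y=-5,-45
X=538.8+x*np.cos(a)-y*np.sin(a);Y=37.2+x*np.sin(a)+y*np.cos(a);print(X,Y);to(X,Y,20,-97.3)
x,y=-5,45
X=538.8+x*np.cos(a)-y*np.sin(a);Y=37.2+x*np.sin(a)+y*np.cos(a);print(X,Y);to(X,Y,20,-97.3)"
```

```text
t: 3.85
tcp_pos: [0.4964, -0.2895, 0.014]
tool_rot: [0.866, 0.5, 0.0, 0.001]
force: [0.6, 0.1, 2.5]
finger_gap: 0.344
gripper_force: 50.2
t: 5.1
tcp_pos: [0.4971, -0.2901, 0.1758]
tool_rot: [0.866, 0.5, 0.001, 0.003]
force: [0.8, 0.3, -2.2]
finger_gap: 0.347
gripper_force: 49.9
t5.10 tcp [ 497.1 -290.1  175.8] psi -30.0 F [ 0.8  0.3 -2.2] T [ 0.01  0.03 -0.08] gap 0.347 gf 49.9 q6 -0.20
528.122620399989 -6.799926873544585
go [  31.   283.3 -155.8] -67.3
539.5584351741106 82.4705729595581
go [  42.5  372.6 -155.8] -67.3
```

```bash
python3 -m handwheel '[[4,37,0,0,0,-6.7,0.2],[4,37,0,0,0,-6.7,0.2],[4,37,0,0,0,-6.7,0.2],[4,37,0,0,0,-6.7,0.2],[5,38,0,0,0,-6.8,0.2],[5,38,0,0,0,-6.8,0.2],[4,37,0,0,0,-6.7,0.2],[4,37,0,0,0,-6.7,0.2],[4,37,0,0,0,-6.7,0.2],[4,37,0,0,0,-6.8,0.2]]'
python3 -m handwheel '[[0,0,0,0,0,0,0.2],[0,0,0,0,0,0,0.2],[0,0,-15,0,0,0,0.2],[0,0,-15,0,0,0,0.2],[0,0,0,0,0,0,0.2],[0,0,0,0,0,0,0.2],[0,0,0,0,0,0,0.2],[0,0,0,0,0,0,0.2],[0,0,0,0,0,0,0.2],[0,0,0,0,0,0,0.2]]'
python3 -c "
from h import *
st();to(539.6,82.5,17,-97.3);shot('side','s1')"
```

```text
t: 6.35
tcp_pos: [0.5368, 0.0841, 0.1717]
tool_rot: [0.998, -0.065, -0.002, 0.0]
force: [-0.1, -0.6, -0.2]
finger_gap: 0.346
gripper_force: 49.8
t: 7.6
tcp_pos: [0.538, 0.0829, 0.1435]
tool_rot: [0.998, -0.063, 0.0, -0.0]
force: [-0.2, -1.1, -1.1]
finger_gap: 0.342
gripper_force: 54.6
t7.60 tcp [538.   82.9 143.5] psi -97.3 F [-0.2 -1.1 -1.1] T [-0.01  0.    0.  ] gap 0.342 gf 54.6 q6 1.65
go [   1.6   -0.4 -126.5] -0.0
```

View pics/s1.png

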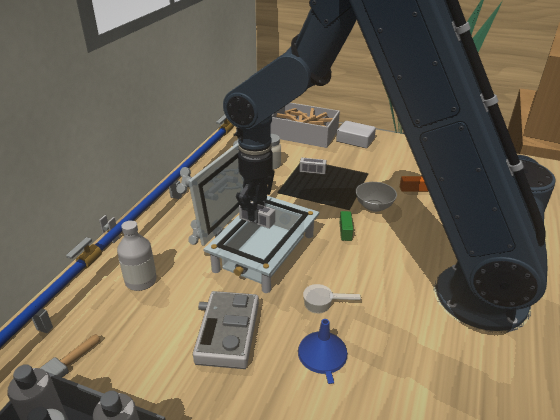

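The side view shows cassette A still held level over the canister at about (262,215), with B untouched at (313,166). I'll lower and release.

```bash
python3 -m handwheel '[[1,0,-15,0,0,0,0.2],[0,0,-20,0,0,0,0.2],[0,0,-25,0,0,0,0.2],[0,0,-25,0,0,0,0.2],[0,0,-20,0,0,0,0.2],[0,0,-12,0,0,0,0.2],[0,0,-7,0,0,0,0.2],[0,0,0,0,0,0,0.2],[0,0,0,0,0,0,0.2],[0,0,0,0,0,0,0.2]]'
python3 -c "
from h import *
st()"
python3 -m handwheel '[[0,0,-1,0,0,0,0.45],[0,0,0,0,0,0,0.55],[0,0,0,0,0,0,0.55],[0,0,10,0,0,0,0.55],[0,0,20,0,0,0,0.55],[0,0,30,0,0,0,0.6],[0,0,40,0,0,0,0.7],[0,0,40,0,0,0,0.7],[0,0,10,0,0,0,0.7],[0,0,0,0,0,0,0.7]]'
python3 -c "
from h import *
st(); to(546.6,-389.4,160,-78.5)"
```

```text
t: 8.9
tcp_pos: [0.5395, 0.0829, 0.02]
tool_rot: [0.998, -0.063, 0.001, -0.0]
force: [0.4, -0.1, -1.2]
finger_gap: 0.34
gripper_force: 54.6
t8.90 tcp [539.5  82.9  20. ] psi -97.3 F [ 0.4 -0.1 -1.2] T [ 0.03  0.02 -0.02] gap 0.340 gf 54.6 q6 1.65
t: 10.15
tcp_pos: [0.539, 0.0831, 0.1689]
tool_rot: [0.998, -0.063, 0.001, -0.0]
force: [-0.2, 0.0, -0.5]
finger_gap: 0.697
gripper_force: 0.0
t10.15 tcp [539.   83.1 168.9] psi -97.3 F [-0.2  0.  -0.5] T [0.   0.01 0.02] gap 0.697 gf 0.0 q6 1.65
go [   7.6 -472.5   -8.9] 18.8
```

```bash
python3 -m handwheel '[[-5,-20,0,0,0,1.8,0.7],[-5,-30,0,0,0,2,0.7],[-5,-30,0,0,0,2,0.7],[-5,-30,0,0,0,2,0.7],[-5,-30,0,0,0,2,0.7],[-5,-30,0,0,0,2,0.7],[-5,-20,0,0,0,2,0.7],[-5,-20,0,0,0,2,0.7],[0,0,0,0,0,1,0.7],[0,0,0,0,0,2,0.7]]'
cat > m.py <<'E'
from h import *
def cass(g,x0,x1,y0,y1,z,th):
    m=np.zeros_like(g); m[y0:y1,x0:x1]=1
    b=cv2.morphologyEx(((g>th)&(m>0)).astype(np.uint8),cv2.MORPH_CLOSE,np.ones((3,3),np.uint8))
    for k in cv2.findContours(b,cv2.RETR_EXTERNAL,cv2.CHAIN_APPROX_NONE)[0]:
        if cv2.contourArea(k)<60: continue
        r=cv2.minAreaRect(k); P=np.array([onz("top",*p,z) for p in cv2.boxPoints(r)])[:,:2]
        e=[P[1]-P[0],P[2]-P[1]]; L=max(e,key=np.linalg.norm)
        print((P.mean(0)*1000).round(1),[round(np.linalg.norm(v)*1000) for v in e],"long %.1f"%(np.degrees(np.arctan2(L[1],L[0]))%180))
E
python3 - <<'E'
from m import *
im=shot("top","t2"); g=cv2.cvtColor(im,cv2.COLOR_RGB2GRAY); cass(g,344,402,183,243,.044,75)
cv2.imwrite("pics/c2.png",cv2.resize(im[110:260,150:415,::-1],None,fx=3,fy=3,interpolation=cv2.INTER_CUBIC)); st(); to(546.6,-389.4,130,-78.5)
E
```

```text
t: 11.4
tcp_pos: [0.4983, -0.1263, 0.1673]
tool_rot: [0.995, 0.101, -0.001, -0.001]
force: [-0.1, 0.5, -0.4]
finger_gap: 0.701
gripper_force: 0.0
[ 548.1 -388.7] [36, 85] long 11.0
t11.45 tcp [ 498.5 -126.2  167.6] psi -78.3 F [ 0.3 -0.4  0. ] T [-0.    0.04 -0.01] gap 0.702 gf 0.0 q6 0.90
go [  48.1 -263.2  -37.6] -0.2
```

View pics/c2.png

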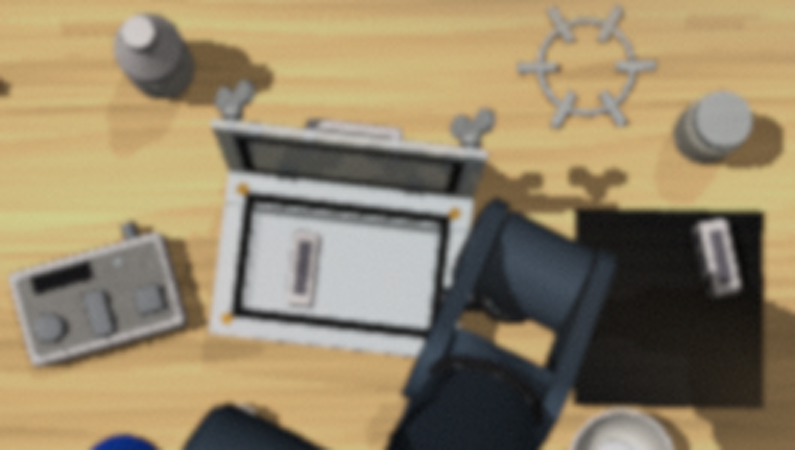

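Cassette A lies on the canister floor at crop (305,268), and B is unmoved at (718,255). I'll go to B.

```bash
python3 -m handwheel '[[5,-20,0,0,0,-0.2,0.7],[5,-28,0,0,0,0,0.7],[5,-32,0,0,0,0,0.7],[5,-32,0,0,0,0,0.7],[5,-32,-5,0,0,0,0.7],[5,-32,-5,0,0,0,0.7],[5,-32,-5,0,0,0,0.7],[5,-25,-5,0,0,0,0.7],[5,-20,-5,0,0,0,0.7],[4,-10,-5,0,0,0,0.7]]' 50
python3 -m handwheel '[[0,0,-7,0,0,0,0.7],[0,0,0,0,0,0,0.7],[0,0,0,0,0,0,0.7],[0,0,0,0,0,0,0.7],[0,0,0,0,0,0,0.7],[0,0,0,0,0,0,0.7],[0,0,0,0,0,0,0.7],[0,0,0,0,0,0,0.7],[0,0,0,0,0,0,0.7],[0,0,0,0,0,0,0.7]]'
python3 -c "
from h import *
st(); to(547.2,-389,13,-78.8)"
```

```text
t: 12.7
tcp_pos: [0.5483, -0.3922, 0.138]
tool_rot: [0.995, 0.098, 0.0, 0.001]
force: [-0.7, 0.7, 0.0]
finger_gap: 0.698
gripper_force: 0.0
t: 13.95
tcp_pos: [0.548, -0.3902, 0.1313]
tool_rot: [0.995, 0.099, -0.0, -0.0]
force: [0.0, 0.4, 0.4]
finger_gap: 0.702
gripper_force: 0.0
t13.95 tcp [ 548.  -390.2  131.3] psi -78.7 F [0.  0.4 0.4] T [ 0.05  0.01 -0.03] gap 0.702 gf 0.0 q6 0.59
go [  -0.8    1.2 -118.3] -0.1
```

```bash
python3 -m handwheel '[[0,0,-20,0,0,0,0.7],[0,1,-25,0,0,0,0.7],[0,0,-25,0,0,0,0.7],[0,0,-25,0,0,0,0.7],[0,0,-15,0,0,0,0.7],[0,0,-8,0,0,0,0.7],[0,0,0,0,0,0,0.2],[0,0,0,0,0,0,0.2],[0,0,0,0,0,0,0.2],[0,0,0,0,0,0,0.2]]' 50
python3 -m handwheel '[[0,0,0,0,0,0,0.2],[0,0,0,0,0,0,0.2],[0,0,0,0,0,0,0.2],[0,0,10,0,0,0,0.2],[0,0,20,0,0,0,0.2],[0,0,30,0,0,0,0.2],[0,0,35,0,0,0,0.2],[0,0,35,0,0,0,0.2],[0,0,30,0,0,0,0.2],[0,0,0,0,0,0,0.2]]' 50
python3 -c "
from h import *
st();to(528,-7,20,-97.3)"
```

```text
t: 15.2
tcp_pos: [0.5483, -0.3895, 0.0141]
tool_rot: [0.995, 0.099, 0.0, 0.0]
force: [0.6, 0.3, 1.8]
finger_gap: 0.343
gripper_force: 50.3
t: 16.45
tcp_pos: [0.5496, -0.3906, 0.1776]
tool_rot: [0.995, 0.099, 0.003, 0.003]
force: [0.0, 0.3, -1.7]
finger_gap: 0.345
gripper_force: 50.1
t16.45 tcp [ 549.6 -390.6  177.6] psi -78.7 F [ 0.   0.3 -1.7] T [ 0.03  0.02 -0.02] gap 0.345 gf 50.1 q6 0.59
go [ -21.6  383.6 -157.6] -18.6
```

```bash
python3 -m handwheel '[[-2,28,0,0,0,-1.8,0.2],[-2,38,0,0,0,-1.8,0.2],[-2,43,0,0,0,-1.9,0.2],[-2,43,0,0,0,-1.9,0.2],[-2,43,0,0,0,-1.9,0.2],[-2,43,0,0,0,-1.9,0.2],[-2,43,0,0,0,-1.9,0.2],[-2,43,0,0,0,-1.9,0.2],[-2,33,0,0,0,-1.8,0.2],[-2,26,0,0,0,-1.8,0.2]]'
python3 -m handwheel '[[0,0,0,0,0,0,0.2],[0,0,0,0,0,0,0.2],[0,0,-15,0,0,0,0.2],[0,0,-15,0,0,0,0.2],[0,0,0,0,0,0,0.2],[0,0,0,0,0,0,0.2],[0,0,0,0,0,0,0.2],[0,0,0,0,0,0,0.2],[0,0,0,0,0,0,0.2],[0,0,0,0,0,0,0.2]]'
python3 -c "
from h import *
st();to(528,-7,17,-97.3);shot('side','s3')"
```

```text
t: 17.7
tcp_pos: [0.5268, -0.0044, 0.1725]
tool_rot: [0.998, -0.063, -0.001, -0.0]
force: [-0.1, -0.6, -0.6]
finger_gap: 0.342
gripper_force: 50.0
t: 18.95
tcp_pos: [0.528, -0.0061, 0.1435]
tool_rot: [0.998, -0.063, 0.0, 0.0]
force: [-0.4, 0.4, -0.8]
finger_gap: 0.344
gripper_force: 50.0
t18.95 tcp [528.   -6.1 143.5] psi -97.3 F [-0.4  0.4 -0.8] T [-0.   -0.01  0.03] gap 0.344 gf 50.0 q6 1.47
go [  -0.    -0.9 -126.5] -0.0
```

View pics/s3.png

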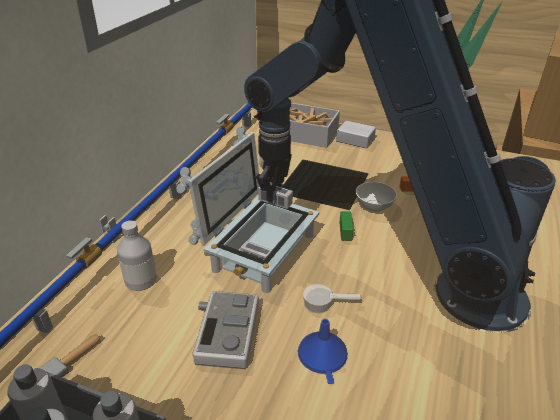

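The side view shows B held level over the right half of the canister at about (284,198), with A inside at (262,247). I'll lower it and then measure the cover.

```bash
python3 -m handwheel '[[0,0,-15,0,0,0,0.2],[0,0,-20,0,0,0,0.2],[0,0,-25,0,0,0,0.2],[0,0,-25,0,0,0,0.2],[0,0,-20,0,0,0,0.2],[0,0,-12,0,0,0,0.2],[0,0,-7,0,0,0,0.2],[0,0,0,0,0,0,0.2],[0,0,0,0,0,0,0.2],[0,0,0,0,0,0,0.2]]'
python3 -m handwheel '[[0,0,-1,0,0,0,0.45],[0,0,0,0,0,0,0.55],[0,0,0,0,0,0,0.55],[0,0,10,0,0,0,0.55],[0,0,20,0,0,0,0.55],[0,0,30,0,0,0,0.5],[0,0,40,0,0,0,0.4],[0,0,50,0,0,0,0.2],[0,0,50,0,0,0,0],[0,0,50,0,0,0,0]]'
python3 - <<'E'
from h import *
st()
L,eL=two((220.7,150),(190,187));R,eR=two((312,160),(257,138)); print(L.round(4),eL,R.round(4),eR)
a=np.radians(-7.3);c=np.array([.5388,.0372])
for P in(L,R):
    d=P[:2]-c; x=d[0]*np.cos(a)+d[1]*np.sin(a); y=-d[0]*np.sin(a)+d[1]*np.cos(a); print("can frame",x.round(4),y.round(4),P[2].round(4),"theta",np.arctan2(P[2]-.083,.092-x),np.hypot(P[2]-.083,.092-x))
E
```

```text
t: 20.25
tcp_pos: [0.5285, -0.0063, 0.02]
tool_rot: [0.998, -0.063, 0.001, 0.0]
force: [0.1, -0.5, -0.4]
finger_gap: 0.348
gripper_force: 50.0
t: 21.5
tcp_pos: [0.5275, -0.0065, 0.2705]
tool_rot: [0.998, -0.064, 0.0, 0.0]
force: [0.8, 0.3, -0.3]
finger_gap: 0.001
gripper_force: 0.0
t21.50 tcp [527.5  -6.5 270.5] psi -97.3 F [ 0.8  0.3 -0.3] T [-0.03  0.02 -0.01] gap 0.001 gf 0.0 q6 1.47
[0.6667 0.1563 0.2439] 0.005219352723096207 [ 0.6279 -0.1147  0.2432] 0.01774152681013992
can frame 0.1117 0.1344 0.2439 theta 1.6927570784128796 0.16211464732252712
can frame 0.1077 -0.1394 0.2432 theta 1.6682429860776982 0.16091878641522595
```

```bash
python3 -m handwheel '[[0,0,25,0,0,0,0],[0,0,25,0,0,0,0],[16,3,5,0,0,0,0],[23,3,0,0,0,0,0],[23,3,0,0,0,0,0],[25,3,0,0,0,0,0],[25,3,0,0,0,0,0],[25,4,0,0,0,0,0],[15,3,0,0,0,0,0],[10,2,0,0,0,0,0]]'
python3 -m handwheel '[[0,0,0,0,0,0,0],[0,0,0,0,0,0,0],[0,0,0,0,0,0,0],[0,0,0,0,0,0,0],[0,0,0,0,0,0,0],[0,0,0,0,0,0,0],[0,0,0,0,0,0,0],[0,0,0,0,0,0,0],[0,0,0,0,0,0,0],[0,0,0,0,0,0,0]]'
python3 - <<'E'
from h import *
st(); to(689.6,17.9,215,-97.3)
T=shot("top","t4")[110:260,150:415]; S=shot("side","s4")[90:290,130:400]
cv2.imwrite("pics/c4.png",np.vstack([cv2.resize(T,(530,300)),cv2.resize(S,(530,300*0+392))[:300]])[:,:,::-1])
E
```

```text
t: 22.75
tcp_pos: [0.6902, 0.0176, 0.3233]
tool_rot: [0.998, -0.064, -0.0, 0.0]
force: [0.3, -0.4, 0.4]
finger_gap: 0.001
gripper_force: 0.0
t: 24.0
tcp_pos: [0.69, 0.0178, 0.3233]
tool_rot: [0.998, -0.063, -0.0, -0.0]
force: [0.6, -0.2, 0.0]
finger_gap: -0.003
gripper_force: 0.0
t24.00 tcp [690.   17.8 323.3] psi -97.3 F [ 0.6 -0.2  0. ] T [-0.02 -0.01  0.06] gap -0.003 gf 0.0 q6 1.56
go [-4.000e-01  1.000e-01 -1.083e+02] -0.0
```

View pics/c4.png

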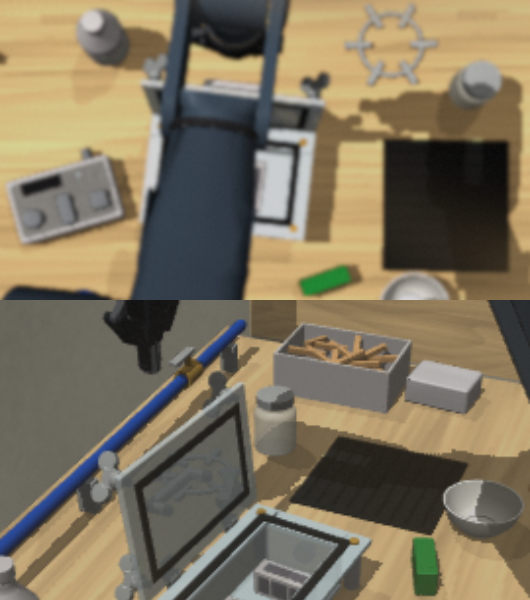

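The views show the shut fingers above and behind the cover's free edge, clear of it, and cassette B inside the canister. I'll descend behind the cover and pull it toward upright.

```bash
python3 -m handwheel '[[0,0,-8,0,0,0,0],[0,0,-12,0,0,0,0],[0,0,-14,0,0,0,0],[0,0,-15,0,0,0,0],[0,0,-15,0,0,0,0],[0,0,-15,0,0,0,0],[0,0,-13,0,0,0,0],[0,0,-10,0,0,0,0],[0,0,-6,0,0,0,0],[0,0,0,0,0,0,0]]'
python3 -m handwheel '[[-4.4,0.6,0,0,0,0,0],[-4.4,0.6,0,0,0,0,0],[-4.4,0.6,0,0,0,0,0],[-4.4,0.6,0,0,0,0,0],[-4.4,0.5,0,0,0,0,0],[-4.3,0.5,0,0,0,0,0],[-4.4,0.6,0,0,0,0,0],[-4.4,0.6,0,0,0,0,0],[-4.4,0.5,0,0,0,0,0],[-4.2,0.5,0,0,0,0,0]]'
python3 -c "
from h import *
st()"
```

```text
t: 25.35
tcp_pos: [0.6899, 0.0179, 0.2149]
tool_rot: [0.998, -0.063, -0.0, 0.0]
force: [-0.9, 0.0, 0.5]
finger_gap: 0.0
gripper_force: 0.0
t: 26.6
tcp_pos: [0.6481, 0.0232, 0.2166]
tool_rot: [0.998, -0.063, 0.003, 0.0]
force: [5.3, -0.6, 2.2]
finger_gap: 0.001
gripper_force: 0.0
t26.60 tcp [648.1  23.2 216.6] psi -97.3 F [ 5.3 -0.6  2.2] T [-0.02 -0.56 -0.02] gap 0.001 gf 0.0 q6 1.56
```

```bash
python3 -m handwheel '[[-6.8,0.9,0,0,0,0,0],[-6.8,0.9,-0.3,0,0,0,0],[-6.8,0.9,-0.7,0,0,0,0],[-6.8,0.9,-1,0,0,0,0],[-6.7,0.9,-1.4,0,0,0,0],[-6.6,0.9,-1.7,0,0,0,0],[-6.5,0.8,-2,0,0,0,0],[-6.4,0.8,-2.3,0,0,0,0],[-6.3,0.8,-2.6,0,0,0,0],[-6.2,0.8,-2.9,0,0,0,0]]'
python3 -m handwheel '[[-6,0.8,-3.3,0,0,0,0],[-5.8,0.8,-3.6,0,0,0,0],[-5.6,0.7,-3.9,0,0,0,0],[-5.4,0.7,-4.2,0,0,0,0],[-5.2,0.7,-4.5,0,0,0,0],[-5,0.6,-4.8,0,0,0,0],[-4.7,0.6,-5.1,0,0,0,0],[-4.4,0.6,-5.4,0,0,0,0],[-4.1,0.5,-5.7,0,0,0,0],[-3.8,0.5,-6,0,0,0,0]]'
python3 -c "
from h import *
st();a=np.radians(-7.3);d=manip.sense()['tcp_pos'][:2]*1000-[538.8,37.2];print(d[0]*np.cos(a)+d[1]*np.sin(a),-d[0]*np.sin(a)+d[1]*np.cos(a))"
```

```text
t: 27.85
tcp_pos: [0.5802, 0.0319, 0.2014]
tool_rot: [0.998, -0.063, 0.001, 0.0]
force: [2.1, -0.5, 4.6]
finger_gap: -0.0
gripper_force: 2.3
t: 29.1
tcp_pos: [0.5296, 0.0387, 0.1533]
tool_rot: [0.998, -0.063, -0.001, -0.0]
force: [-1.3, -0.2, 3.8]
finger_gap: 0.001
gripper_force: 1.4
t29.10 tcp [529.6  38.7 153.3] psi -97.3 F [-1.3 -0.2  3.8] T [ 0.03  0.11 -0.01] gap 0.001 gf 1.4 q6 1.56
-9.29312488117465 0.36840410585783046
```

```bash
python3 -m handwheel '[[-3.4,0.4,-6.1,0,0,0,0],[-3.1,0.4,-6.2,0,0,0,0],[-2.8,0.3,-6.3,0,0,0,0],[-2.4,0.3,-6.3,0,0,0,0],[-2.1,0.3,-6.4,0,0,0,0],[-1.8,0.2,-6.4,0,0,0,0],[-1.5,0.2,-6.4,0,0,0,0],[-1.2,0.2,-6.5,0,0,0,0],[-0.9,0.1,-6,0,0,0,0],[-0.5,0,-5,0,0,0,0]]'
python3 -c "
from h import *
st()"
python3 -m handwheel '[[0,0,-1.5,0,0,0,0],[0,0,-1.5,0,0,0,0],[0,0,-1.5,0,0,0,0],[0,0,-1,0,0,0,0],[0,0,0,0,0,0,0],[0,0,0,0,0,0,0],[0,0,0,0,0,0,0],[0,0,0,0,0,0,0],[0,0,0,0,0,0,0],[0,0,0,0,0,0,0]]'
python3 -c "
from h import *
st()"
```

```text
t: 30.35
tcp_pos: [0.5105, 0.041, 0.0918]
tool_rot: [0.998, -0.063, -0.0, -0.0]
force: [-1.0, 0.6, 1.0]
finger_gap: -0.001
gripper_force: 0.9
t30.35 tcp [510.5  41.   91.8] psi -97.3 F [-1.   0.6  1. ] T [ 0.12  0.17 -0.02] gap -0.001 gf 0.9 q6 1.56
t: 31.6
tcp_pos: [0.5107, 0.0409, 0.088]
tool_rot: [0.998, -0.063, 0.0, 0.0]
force: [-2.9, 1.5, 11.3]
finger_gap: -0.001
gripper_force: 5.2
t31.60 tcp [510.7  40.9  88. ] psi -97.3 F [-2.9  1.5 11.3] T [0.03 0.5  0.01] gap -0.001 gf 5.2 q6 1.56
```

```bash
python3 -m handwheel '[[0,0,15,0,0,0,0],[0,0,40,0,0,0,0.3],[0,0,50,0,0,0,0.3],[-5,-40,0,0,0,0,0.3],[-5,-50,0,0,0,0,0.3],[-5,-50,0,0,0,0,0.3],[-5,-50,0,0,0,0,0.3],[-5,-50,0,0,0,0,0.3],[-5,-50,0,0,0,0,0.3],[0,-30,0,0,0,0,0.3]]'
python3 - <<'E'
from h import *
st(); T=shot("top","t5"); S=shot("side","s5")
cv2.imwrite("pics/c5.png",cv2.resize(T[145:245,200:330],None,fx=6,fy=6,interpolation=cv2.INTER_CUBIC)[:,:,::-1])
cv2.imwrite("pics/c5s.png",cv2.resize(S[170:300,190:340],None,fx=4.5,fy=4.5,interpolation=cv2.INTER_CUBIC)[:,:,::-1])
a=np.radians(-7.3)
for n,x,y in(("NL",-72,118),("NR",-72,-118),("FL",72,118),("FR",72,-118)):
    p=np.array([538.8+x*np.cos(a)-y*np.sin(a),37.2+x*np.sin(a)+y*np.cos(a),120])/1000; u=proj("top",p); print(n,(p*1000).round(1),"top",u.round(1),"crop",((u-[200,145]+.5)*6-.5).round(0),"side",proj("side",p).round(1))
E
```

```text
t: 32.85
tcp_pos: [0.4808, -0.2823, 0.1927]
tool_rot: [0.998, -0.065, 0.001, 0.001]
force: [-0.3, -0.3, -0.4]
finger_gap: 0.305
gripper_force: 0.0
t32.85 tcp [ 480.8 -282.3  192.7] psi -97.4 F [-0.3 -0.3 -0.4] T [-0.03 -0.03  0.  ] gap 0.305 gf 0.0 q6 0.97
NL [482.4 163.4 120. ] top [223.8 215.2] crop [145. 424.] side [265.  251.2]
NR [452.4 -70.7 120. ] top [296.9 223.6] crop [584. 474.] side [310.2 199.2]
FL [625.2 145.1 120. ] top [229.1 170.8] crop [177. 157.] side [211.9 232. ]
FR [595.2 -89.  120. ] top [301.9 179.2] crop [614. 208.] side [262.  184.6]
```

View pics/c5.png

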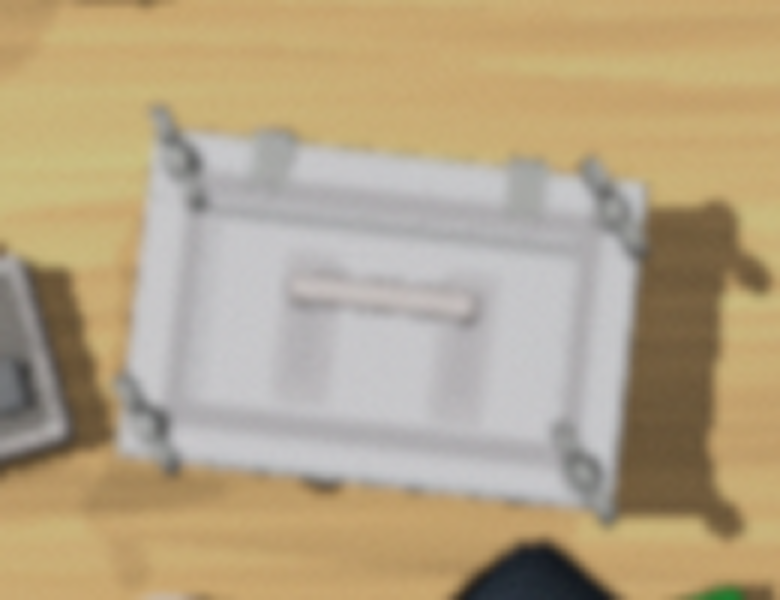

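The top crop shows the cover shut flat, with wings at NL (147,422), NR (584,475), FL (178,157) and FR (615,208). The predicted axes agree within 2 px, and the wing lines lie at about 30°, 28°, 24° and 30° in the world, so turn is about 0.13 to 0.24. I'll move to NL at closing angle 120.5°.

```bash
python3 -m handwheel '[[0,10,0,0,0,10.7,0.5],[0,15,0,0,0,10.7,0.5],[0,20,0,0,0,10.7,0.5],[0,25,0,0,0,10.7,0.5],[0,25,0,0,0,10.7,0.5],[0,25,0,0,0,10.7,0.5],[0,25,0,0,0,10.7,0.5],[0,25,0,0,0,10.7,0.5],[0,25,0,0,0,10.7,0.5],[0,25,0,0,0,10.7,0.5]]' 60
python3 -m handwheel '[[0,25,0,0,0,10.7,0.5],[0,25,0,0,0,10.7,0.5],[0,25,0,0,0,10.7,0.5],[0,25,0,0,0,10.7,0.5],[0,25,0,0,0,10.7,0.5],[0,25,0,0,0,10.7,0.5],[0,25,0,0,0,10.7,0.5],[0,25,0,0,0,10.7,0.5],[0,15,0,0,0,10.7,0.5],[0,11,0,0,0,10.7,0.5]]'
python3 -m handwheel '[[0,0,-10,0,0,3.9,0.5],[0,0,-15,0,0,0,0.5],[0,0,-10,0,0,0,0.5],[0,0,0,0,0,0,0.5],[0,0,0,0,0,0,0.5],[0,0,0,0,0,0,0.5],[0,0,0,0,0,0,0.5],[0,0,0,0,0,0,0.5],[0,0,0,0,0,0,0.5],[0,0,0,0,0,0,0.5]]'
python3 - <<'E'
from h import *
st(); to(482.4,163.4,102,120.5)
# wing blob centroids + orientation check from t5 vs clean; dark pixels near each screw
im=cv2.imread("pics/t5.png"); g=cv2.cvtColor(im,cv2.COLOR_BGR2GRAY).astype(float)
for n,c in dict(NL=(223.8,215.2),NR=(296.9,223.6),FL=(229.1,170.8),FR=(301.9,179.2)).items():
    # direction of the world x,y axis in image near there
    P=onz("top",*c,.12); J=np.c_[proj("top",P+[.03,0,0])-proj("top",P),proj("top",P+[0,.03,0])-proj("top",P)]
    print(n,J.round(2).tolist())
E
```

```text
t: 34.2
tcp_pos: [0.4804, -0.0572, 0.1923]
tool_rot: [0.642, 0.767, 0.0, 0.0]
force: [1.0, -0.9, -0.4]
finger_gap: 0.502
gripper_force: 0.0
t: 35.45
tcp_pos: [0.4798, 0.1687, 0.1923]
tool_rot: [-0.235, 0.972, 0.0, 0.0]
force: [1.0, -0.1, -0.2]
finger_gap: 0.503
gripper_force: 0.0
t: 36.7
tcp_pos: [0.4807, 0.1669, 0.1568]
tool_rot: [-0.264, 0.964, -0.0, 0.0]
force: [-0.0, 0.8, -1.0]
finger_gap: 0.5
gripper_force: 0.0
t36.70 tcp [480.7 166.9 156.8] psi 120.6 F [-0.   0.8 -1. ] T [-0.01 -0.02 -0.  ] gap 0.500 gf 0.0 q6 -1.99
go [  1.7  -3.5 -54.8] -0.1
NL [[-0.07, -9.38], [-9.35, 0.12]]
NR [[-0.15, -9.35], [-9.35, 0.13]]
FL [[-0.07, -9.33], [-9.25, 0.11]]
FR [[-0.15, -9.3], [-9.25, 0.11]]
```

```bash
python3 -m handwheel '[[2,-3,-12,0,0,0,0.5],[0,0,-15,0,0,0,0.5],[0,0,-15,0,0,0,0.5],[0,0,-8,0,0,0,0.5],[0,0,-5,0,0,0,0.5],[0,0,0,0,0,0,0.5],[0,0,0,0,0,0,0],[0,0,0,0,0,0,0],[0,0,0,0,0,0,0],[0,0,0,0,0,0,0]]' 60
python3 -c "
from h import *
st()"
```

```text
t: 37.95
tcp_pos: [0.4822, 0.1652, 0.1024]
tool_rot: [-0.263, 0.965, 0.001, 0.0]
force: [-1.6, 5.0, 3.1]
finger_gap: 0.105
gripper_force: 59.6
t37.95 tcp [482.2 165.2 102.4] psi 120.5 F [-1.6  5.   3.1] T [ 0.75  0.28 -0.17] gap 0.105 gf 59.6 q6 -2.00
```

```bash
python3 -m handwheel '[[-0.7,1.3,0,0,0,0,0],[0,0,-0.1,0,0,-6,0],[0,0,-0.3,0,0,-7,0],[0,0,-0.3,0,0,-7,0],[0,0,-0.3,0,0,-7,0],[0,0,-0.3,0,0,-7,0],[0,0,-0.3,0,0,-7,0],[0,0,-0.3,0,0,-7,0],[0,0,-0.3,0,0,-7,0],[0,0,-0.3,0,0,-7,0]]'
python3 -c "
from h import *
st()"
python3 -m handwheel '[[0,0,0,0,0,0,0],[0,0,0,0,0,0,0],[0,0,0,0,0,0,0],[0,0,0,0,0,0,0.5],[0,0,0,0,0,0,0.5],[0,0,0,0,0,0,0.5],[0,0,15,0,0,0,0.5],[0,0,20,0,0,0,0.5],[0,0,20,0,0,0,0.5],[0,0,10,0,0,0,0.5]]'
python3 -c "
from h import *
st(); to(595.2,-89,155,120.5)"
```

```text
t: 39.2
tcp_pos: [0.4821, 0.1644, 0.1001]
tool_rot: [0.271, 0.962, -0.001, 0.0]
force: [-1.6, -2.9, 5.7]
finger_gap: 0.1
gripper_force: 60.2
t39.20 tcp [482.1 164.4 100.1] psi 58.5 F [-1.6 -2.9  5.7] T [-0.5   0.31  0.19] gap 0.100 gf 60.2 q6 -0.91
t: 40.45
tcp_pos: [0.4827, 0.1654, 0.1661]
tool_rot: [0.27, 0.963, 0.001, 0.001]
force: [0.7, -1.2, 0.5]
finger_gap: 0.503
gripper_force: 0.0
t40.45 tcp [482.7 165.4 166.1] psi 58.6 F [ 0.7 -1.2  0.5] T [0.05 0.02 0.03] gap 0.503 gf 0.0 q6 -0.91
go [ 112.5 -254.4  -11.1] 61.9
```

```bash
python3 -m handwheel '[[8,-16,0,0,0,6,0.5],[11,-25,0,0,0,6,0.5],[13,-30,0,0,0,6,0.5],[13,-30,0,0,0,6,0.5],[13,-30,0,0,0,6,0.5],[13,-30,0,0,0,6,0.5],[13,-30,0,0,0,6.5,0.5],[13,-28,-4,0,0,6.5,0.5],[9,-20,-4,0,0,6.5,0.5],[6,-14,-3,0,0,6.5,0.5]]'
python3 -m handwheel '[[0,0,0,0,0,0,0.5],[0,0,0,0,0,0,0.5],[0,0,0,0,0,0,0.5],[0,0,0,0,0,0,0.5],[0,0,0,0,0,0,0.5],[0,0,0,0,0,0,0.5],[0,0,0,0,0,0,0.5],[0,0,0,0,0,0,0.5],[0,0,0,0,0,0,0.5],[0,0,0,0,0,0,0.5]]'
python3 -c "
from h import *
st(); to(595.2,-88,102,120.5)"
```

```text
t: 41.7
tcp_pos: [0.5942, -0.0889, 0.1532]
tool_rot: [-0.265, 0.964, 0.0, -0.0]
force: [0.2, 1.0, -0.6]
finger_gap: 0.498
gripper_force: 0.0
t: 42.95
tcp_pos: [0.594, -0.0878, 0.1533]
tool_rot: [-0.264, 0.965, 0.0, -0.0]
force: [0.1, 0.5, 0.2]
finger_gap: 0.499
gripper_force: 0.0
t42.95 tcp [594.  -87.8 153.3] psi 120.6 F [0.1 0.5 0.2] T [ 0.   -0.01  0.01] gap 0.499 gf 0.0 q6 -2.44
go [  1.2  -0.2 -51.3] -0.1
```

```bash
python3 -m handwheel '[[1,0,-12,0,0,0,0.5],[0,0,-15,0,0,0,0.5],[0,0,-12,0,0,0,0.5],[0,0,-8,0,0,0,0.5],[0,0,-4,0,0,0,0.5],[0,0,0,0,0,0,0.5],[0,0,0,0,0,0,0],[0,0,0,0,0,0,0],[0,0,0,0,0,0,0],[0,0,0,0,0,0,0]]' 60
python3 -c "
from h import *
st()"
```

```text
t: 44.2
tcp_pos: [0.5949, -0.0872, 0.1029]
tool_rot: [-0.264, 0.965, 0.0, 0.0]
force: [-1.3, 3.6, 5.1]
finger_gap: 0.101
gripper_force: 59.8
t44.20 tcp [594.9 -87.2 102.9] psi 120.6 F [-1.3  3.6  5.1] T [ 0.54  0.24 -0.14] gap 0.101 gf 59.8 q6 -2.44
```

```bash
python3 -m handwheel '[[-0.5,1,0,0,0,0,0],[0,0,-0.1,0,0,-6,0],[0,0,-0.3,0,0,-7,0],[0,0,-0.3,0,0,-7,0],[0,0,-0.3,0,0,-7,0],[0,0,-0.3,0,0,-7,0],[0,0,-0.3,0,0,-7,0],[0,0,-0.3,0,0,-7,0],[0,0,-0.3,0,0,-7,0],[0,0,-0.3,0,0,-7,0]]'
python3 -c "
from h import *
st()"
python3 -m handwheel '[[0,0,0,0,0,0,0],[0,0,0,0,0,0,0],[0,0,0,0,0,0,0],[0,0,0,0,0,0,0.5],[0,0,0,0,0,0,0.5],[0,0,0,0,0,0,0.5],[0,0,15,0,0,0,0.5],[0,0,20,0,0,0,0.5],[0,0,20,0,0,0,0.5],[0,0,10,0,0,0,0.5]]'
python3 -c "
from h import *
st(); to(452.4,-69.5,155,118.5)"
```

```text
t: 45.45
tcp_pos: [0.5948, -0.0877, 0.1006]
tool_rot: [0.271, 0.962, -0.001, 0.001]
force: [-2.4, 0.1, 6.6]
finger_gap: 0.107
gripper_force: 59.9
t45.45 tcp [594.8 -87.7 100.6] psi 58.5 F [-2.4  0.1  6.6] T [-0.08  0.32  0.21] gap 0.107 gf 59.9 q6 -1.35
t: 46.7
tcp_pos: [0.5953, -0.087, 0.1669]
tool_rot: [0.27, 0.963, -0.0, 0.002]
force: [0.7, 0.2, -0.2]
finger_gap: 0.497
gripper_force: 0.0
t46.70 tcp [595.3 -87.  166.9] psi 58.6 F [ 0.7  0.2 -0.2] T [ 0.07  0.05 -0.01] gap 0.497 gf 0.0 q6 -1.35
go [-142.9   17.5  -11.9] 59.9
```

```bash
python3 -m handwheel '[[-8,1,0,0,0,6,0.5],[-12,2,0,0,0,6,0.5],[-17,2,0,0,0,6,0.5],[-18,2,0,0,0,6,0.5],[-18,2,0,0,0,6,0.5],[-18,2,0,0,0,6,0.5],[-18,2,0,0,0,6,0.5],[-16,2,-4,0,0,6,0.5],[-11,1,-4,0,0,6,0.5],[-7,1,-4,0,0,6,0.5]]'
python3 -m handwheel '[[0,0,0,0,0,0,0.5],[0,0,0,0,0,0,0.5],[0,0,0,0,0,0,0.5],[0,0,0,0,0,0,0.5],[0,0,0,0,0,0,0.5],[0,0,0,0,0,0,0.5],[0,0,0,0,0,0,0.5],[0,0,0,0,0,0,0.5],[0,0,0,0,0,0,0.5],[0,0,0,0,0,0,0.5]]'
python3 -c "
from h import *
st(); to(452.4,-69.5,102,118.5)"
```

```text
t: 47.95
tcp_pos: [0.4509, -0.0696, 0.153]
tool_rot: [-0.249, 0.969, 0.0, -0.0]
force: [-0.1, 0.9, 0.5]
finger_gap: 0.503
gripper_force: 0.0
t: 49.2
tcp_pos: [0.4515, -0.0697, 0.1528]
tool_rot: [-0.247, 0.969, 0.0, -0.0]
force: [0.2, 1.0, -0.7]
finger_gap: 0.498
gripper_force: 0.0
t49.20 tcp [451.5 -69.7 152.8] psi 118.6 F [ 0.2  1.  -0.7] T [ 0.03 -0.   -0.01] gap 0.498 gf 0.0 q6 -2.47
go [  0.9   0.2 -50.8] -0.1
```

```bash
python3 -m handwheel '[[1,0.5,-12,0,0,0,0.5],[0,0,-15,0,0,0,0.5],[0,0,-12,0,0,0,0.5],[0,0,-8,0,0,0,0.5],[0,0,-4,0,0,0,0.5],[0,0,0,0,0,0,0.5],[0,0,0,0,0,0,0],[0,0,0,0,0,0,0],[0,0,0,0,0,0,0],[0,0,0,0,0,0,0]]' 60
python3 -c "
from h import *
st()"
python3 -m handwheel '[[0,0,0,0,0,0,0],[0,0,-0.1,0,0,-4,0],[0,0,-0.3,0,0,-7,0],[0,0,-0.3,0,0,-7,0],[0,0,-0.3,0,0,-7,0],[0,0,-0.3,0,0,-7,0],[0,0,-0.3,0,0,-7,0],[0,0,-0.3,0,0,-7,0],[0,0,-0.3,0,0,-7,0],[0,0,-0.3,0,0,-7,0]]'
python3 -c "
from h import *
st()"
python3 -m handwheel '[[0,0,0,0,0,0,0],[0,0,0,0,0,0,0],[0,0,0,0,0,0,0],[0,0,0,0,0,0,0.5],[0,0,0,0,0,0,0.5],[0,0,0,0,0,0,0.5],[0,0,15,0,0,0,0.5],[0,0,20,0,0,0,0.5],[0,0,20,0,0,0,0.5],[0,0,10,0,0,0,0.5]]'
python3 -c "
from h import *
st(); to(625.2,146.3,155,114.5)"
```

```text
t: 50.45
tcp_pos: [0.4524, -0.0689, 0.1023]
tool_rot: [-0.247, 0.969, 0.0, 0.0]
force: [-1.0, 3.3, 6.1]
finger_gap: 0.103
gripper_force: 60.1
t50.45 tcp [452.4 -68.9 102.3] psi 118.6 F [-1.   3.3  6.1] T [ 0.53  0.06 -0.16] gap 0.103 gf 60.1 q6 -2.47
t: 51.7
tcp_pos: [0.4524, -0.0697, 0.1]
tool_rot: [0.271, 0.963, -0.001, 0.0]
force: [-2.2, -0.8, 8.9]
finger_gap: 0.106
gripper_force: 60.4
t51.70 tcp [452.4 -69.7 100. ] psi 58.5 F [-2.2 -0.8  8.9] T [-0.07  0.41  0.16] gap 0.106 gf 60.4 q6 -1.42
t: 52.95
tcp_pos: [0.4528, -0.0694, 0.1651]
tool_rot: [0.27, 0.963, -0.0, 0.001]
force: [-0.2, 0.1, -0.4]
finger_gap: 0.5
gripper_force: 0.0
t52.95 tcp [452.8 -69.4 165.1] psi 58.6 F [-0.2  0.1 -0.4] T [ 0.02  0.05 -0.02] gap 0.500 gf 0.0 q6 -1.42
go [172.4 215.7 -10.1] 55.9
```

```bash
python3 -m handwheel '[[10,13,0,0,0,5,0.5],[16,20,0,0,0,5,0.5],[19,24,0,0,0,5,0.5],[20,25,0,0,0,6,0.5],[20,25,0,0,0,6,0.5],[20,25,0,0,0,6,0.5],[20,25,0,0,0,6,0.5],[20,25,-4,0,0,6,0.5],[16,20,-4,0,0,6,0.5],[11,14,-4,0,0,5,0.5]]'
python3 -m handwheel '[[0,0,0,0,0,0,0.5],[0,0,0,0,0,0,0.5],[0,0,0,0,0,0,0.5],[0,0,0,0,0,0,0.5],[0,0,0,0,0,0,0.5],[0,0,0,0,0,0,0.5],[0,0,0,0,0,0,0.5],[0,0,0,0,0,0,0.5],[0,0,0,0,0,0,0.5],[0,0,0,0,0,0,0.5]]'
python3 -c "
from h import *
st(); to(625.2,146.3,102,114.5)"
```

```text
t: 54.2
tcp_pos: [0.6247, 0.1478, 0.1513]
tool_rot: [-0.215, 0.977, 0.0, -0.0]
force: [-1.2, -1.1, 0.3]
finger_gap: 0.504
gripper_force: 0.0
t: 55.45
tcp_pos: [0.6245, 0.1468, 0.1523]
tool_rot: [-0.213, 0.977, -0.0, -0.0]
force: [-0.1, 0.4, 0.9]
finger_gap: 0.502
gripper_force: 0.0
t55.45 tcp [624.5 146.8 152.3] psi 114.6 F [-0.1  0.4  0.9] T [0.01 0.   0.01] gap 0.502 gf 0.0 q6 -1.94
go [  0.7  -0.5 -50.3] -0.1
```

Turn 114.6 → 58.6 is -56°.

```bash
python3 -m handwheel '[[0.7,0,-12,0,0,0,0.5],[0,0,-15,0,0,0,0.5],[0,0,-12,0,0,0,0.5],[0,0,-7,0,0,0,0.5],[0,0,-4,0,0,0,0.5],[0,0,0,0,0,0,0.5],[0,0,0,0,0,0,0],[0,0,0,0,0,0,0],[0,0,0,0,0,0,0],[0,0,0,0,0,0,0]]' 60
python3 -c "
from h import *
st()"
python3 -m handwheel '[[0,0,0,0,0,0,0],[0,0,-0.1,0,0,-4,0],[0,0,-0.3,0,0,-6.5,0],[0,0,-0.3,0,0,-6.5,0],[0,0,-0.3,0,0,-6.5,0],[0,0,-0.3,0,0,-6.5,0],[0,0,-0.3,0,0,-6.5,0],[0,0,-0.3,0,0,-6.5,0],[0,0,-0.3,0,0,-6.5,0],[0,0,-0.3,0,0,-6.5,0]]'
python3 -c "
from h import *
st()"
python3 -m handwheel '[[0,0,0,0,0,0,0],[0,0,0,0,0,0,0],[0,0,0,0,0,0,0],[0,0,0,0,0,0,0.5],[0,0,0,0,0,0,0.5],[0,0,0,0,0,0,0.5],[0,0,15,0,0,0,0.5],[0,0,20,0,0,0,0.5],[0,0,20,0,0,0,0.5],[0,0,10,0,0,0,0.5]]'
python3 - <<'E'
from h import *
st(); to(482.5,164.5,155,58.6); S=shot("side","s6");T=shot("top","t6")
A=cv2.resize(T[145:245,200:330],None,fx=4,fy=4,interpolation=cv2.INTER_CUBIC); B=cv2.resize(S[170:300,190:340],(520,450))[:,:]
cv2.imwrite("pics/c6.png",cv2.resize(np.vstack([A,B]),(360,588))[:,:,::-1])
E
```

```text
t: 56.7
tcp_pos: [0.6253, 0.1472, 0.103]
tool_rot: [-0.213, 0.977, 0.0, 0.0]
force: [-1.3, 1.6, 4.1]
finger_gap: 0.108
gripper_force: 60.0
t56.70 tcp [625.3 147.2 103. ] psi 114.6 F [-1.3  1.6  4.1] T [ 0.29  0.24 -0.12] gap 0.108 gf 60.0 q6 -1.94
t: 57.95
tcp_pos: [0.6252, 0.1461, 0.1009]
tool_rot: [0.271, 0.962, -0.001, 0.0]
force: [-2.7, -1.3, 8.3]
finger_gap: 0.104
gripper_force: 60.4
t57.95 tcp [625.2 146.1 100.9] psi 58.5 F [-2.7 -1.3  8.3] T [-0.1   0.47  0.16] gap 0.104 gf 60.4 q6 -0.96
t: 59.2
tcp_pos: [0.6261, 0.1468, 0.167]
tool_rot: [0.27, 0.963, 0.0, 0.002]
force: [0.7, 0.4, 0.1]
finger_gap: 0.5
gripper_force: 0.0
t59.20 tcp [626.1 146.8 167. ] psi 58.6 F [0.7 0.4 0.1] T [ 0.02 -0.   -0.06] gap 0.500 gf 0.0 q6 -0.97
go [-143.6   17.7  -12. ] -0.0
```

View pics/c6.png

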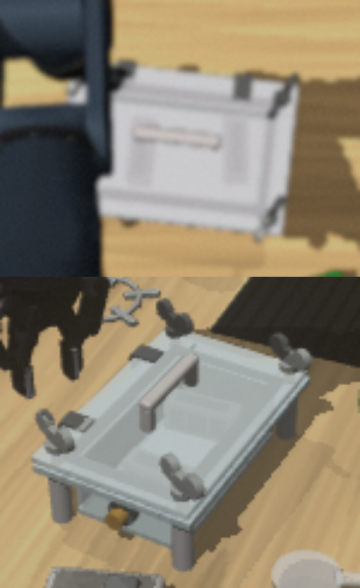

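The views show all four wings turned to about half way, swung round clockwise, with the cover shut and the cassettes visible through it. Round 2 starts with NL.

```bash
python3 -m handwheel '[[-8,1,0,0,0,0,0.5],[-12,2,0,0,0,0,0.5],[-17,2,0,0,0,0,0.5],[-18,2,0,0,0,0,0.5],[-18,2,0,0,0,0,0.5],[-18,2,0,0,0,0,0.5],[-18,2,0,0,0,0,0.5],[-16,2,-4,0,0,0,0.5],[-11,1,-4,0,0,0,0.5],[-7,1,-4,0,0,0,0.5]]'
python3 -m handwheel '[[0,0,0,0,0,0,0.5],[0,0,0,0,0,0,0.5],[0,0,0,0,0,0,0.5],[0,0,0,0,0,0,0.5],[0,0,0,0,0,0,0.5],[0,0,0,0,0,0,0.5],[0,0,0,0,0,0,0.5],[0,0,0,0,0,0,0.5],[0,0,0,0,0,0,0.5],[0,0,0,0,0,0,0.5]]'
python3 -c "
from h import *
st(); to(482.5,164.5,100,58.6)"
```

```text
t: 60.55
tcp_pos: [0.4811, 0.1638, 0.1524]
tool_rot: [0.27, 0.963, -0.0, -0.0]
force: [-0.4, 0.7, 0.0]
finger_gap: 0.502
gripper_force: 0.0
t: 61.8
tcp_pos: [0.4822, 0.1637, 0.1528]
tool_rot: [0.27, 0.963, 0.0, -0.0]
force: [0.7, -0.6, -0.0]
finger_gap: 0.499
gripper_force: 0.0
t61.80 tcp [482.2 163.7 152.8] psi 58.6 F [ 0.7 -0.6 -0. ] T [-0.03 -0.03 -0.  ] gap 0.499 gf 0.0 q6 -0.92
go [  0.3   0.8 -52.8] -0.0
```

```bash
python3 -m handwheel '[[0.3,0.8,-12,0,0,0,0.5],[0,0,-15,0,0,0,0.5],[0,0,-14,0,0,0,0.5],[0,0,-8,0,0,0,0.5],[0,0,-4,0,0,0,0.5],[0,0,0,0,0,0,0.5],[0,0,0,0,0,0,0],[0,0,0,0,0,0,0],[0,0,0,0,0,0,0],[0,0,0,0,0,0,0]]' 60
python3 -m handwheel '[[0,0,0,0,0,0,0],[0,0,-0.1,0,0,-6,0],[0,0,-0.3,0,0,-7,0],[0,0,-0.3,0,0,-7,0],[0,0,-0.3,0,0,-7,0],[0,0,-0.3,0,0,-7,0],[0,0,-0.3,0,0,-7,0],[0,0,-0.3,0,0,-7,0],[0,0,-0.3,0,0,-7,0],[0,0,-0.3,0,0,-7,0]]'
python3 -m handwheel '[[0,0,-0.3,0,0,-3.9,0],[0,0,0,0,0,-1,0],[0,0,0,0,0,0,0],[0,0,0,0,0,0,0],[0,0,0,0,0,0,0],[0,0,0,0,0,0,0],[0,0,0,0,0,0,0],[0,0,0,0,0,0,0],[0,0,0,0,0,0,0],[0,0,0,0,0,0,0]]'
python3 -c "
from h import *
st()"
python3 -m handwheel '[[0,0,0,0,0,1,0],[0,0,0,0,0,0,0],[0,0,0,0,0,0,0],[0,0,0,0,0,0,0.5],[0,0,0,0,0,0,0.5],[0,0,0,0,0,0,0.5],[0,0,15,0,0,0,0.5],[0,0,20,0,0,0,0.5],[0,0,20,0,0,0,0.5],[0,0,12,0,0,0,0.5]]'
python3 -c "
from h import *
st(); to(595.2,-87.5,155,58.6)"
```

```text
t: 63.05
tcp_pos: [0.4826, 0.1643, 0.1003]
tool_rot: [0.27, 0.963, -0.0, 0.0]
force: [-0.1, -2.5, 4.9]
finger_gap: 0.104
gripper_force: 60.2
t: 64.3
tcp_pos: [0.4814, 0.1636, 0.0979]
tool_rot: [0.728, 0.685, -0.001, -0.0]
force: [-3.8, -5.6, 10.4]
finger_gap: 0.104
gripper_force: 61.0
t: 65.55
tcp_pos: [0.4813, 0.1636, 0.0978]
tool_rot: [0.755, 0.655, -0.002, 0.0]
force: [-3.7, -5.4, 10.1]
finger_gap: 0.107
gripper_force: 61.2
t65.55 tcp [481.3 163.6  97.8] psi -8.1 F [-3.7 -5.4 10.1] T [-0.82  0.56  0.3 ] gap 0.107 gf 61.2 q6 0.25
t: 66.8
tcp_pos: [0.4831, 0.1647, 0.1657]
tool_rot: [0.75, 0.661, 0.001, 0.001]
force: [0.4, -0.8, 0.3]
finger_gap: 0.5
gripper_force: 0.0
t66.80 tcp [483.1 164.7 165.7] psi -7.3 F [ 0.4 -0.8  0.3] T [-0.03  0.07 -0.01] gap 0.500 gf 0.0 q6 0.24
go [ 112.1 -252.2  -10.7] 65.9
```

```bash
python3 -m handwheel '[[8,-16,0,0,0,6,0.5],[11,-25,0,0,0,6,0.5],[13,-30,0,0,0,6.5,0.5],[13,-30,0,0,0,6.9,0.5],[13,-30,0,0,0,7,0.5],[13,-30,0,0,0,7,0.5],[13,-30,0,0,0,7,0.5],[13,-27,-4,0,0,6.5,0.5],[9,-20,-4,0,0,6.5,0.5],[6,-14,-3,0,0,6.5,0.5]]'
python3 -m handwheel '[[0,0,0,0,0,0,0.5],[0,0,0,0,0,0,0.5],[0,0,0,0,0,0,0.5],[0,0,0,0,0,0,0.5],[0,0,0,0,0,0,0.5],[0,0,0,0,0,0,0.5],[0,0,0,0,0,0,0.5],[0,0,0,0,0,0,0.5],[0,0,0,0,0,0,0.5],[0,0,0,0,0,0,0.5]]'
python3 -c "
from h import *
st(); to(595.2,-87.5,100,58.6)"
```

```text
t: 68.05
tcp_pos: [0.5948, -0.0886, 0.1531]
tool_rot: [0.269, 0.963, -0.0, 0.0]
force: [0.3, -0.3, -0.4]
finger_gap: 0.5
gripper_force: 0.0
t: 69.3
tcp_pos: [0.5944, -0.0875, 0.153]
tool_rot: [0.27, 0.963, -0.0, -0.0]
force: [0.4, 0.6, -0.1]
finger_gap: 0.501
gripper_force: 0.0
t69.30 tcp [594.4 -87.5 153. ] psi 58.6 F [ 0.4  0.6 -0.1] T [ 0.   -0.   -0.05] gap 0.501 gf 0.0 q6 -1.36
go [  0.8  -0.  -53. ] -0.0
```

```bash
python3 -m handwheel '[[0.8,0,-12,0,0,0,0.5],[0,0,-15,0,0,0,0.5],[0,0,-14,0,0,0,0.5],[0,0,-8,0,0,0,0.5],[0,0,-4,0,0,0,0.5],[0,0,0,0,0,0,0.5],[0,0,0,0,0,0,0],[0,0,0,0,0,0,0],[0,0,0,0,0,0,0],[0,0,0,0,0,0,0]]' 60
python3 -m handwheel '[[0,0,0,0,0,0,0],[0,0,-0.1,0,0,-6,0],[0,0,-0.3,0,0,-7,0],[0,0,-0.3,0,0,-7,0],[0,0,-0.3,0,0,-7,0],[0,0,-0.3,0,0,-7,0],[0,0,-0.3,0,0,-7,0],[0,0,-0.3,0,0,-7,0],[0,0,-0.3,0,0,-7,0],[0,0,-0.3,0,0,-7,0]]'
python3 -m handwheel '[[0,0,-0.3,0,0,-3.9,0],[0,0,0,0,0,-1,0],[0,0,0,0,0,0,0],[0,0,0,0,0,0,0],[0,0,0,0,0,0,0],[0,0,0,0,0,0,0],[0,0,0,0,0,0,0],[0,0,0,0,0,0,0],[0,0,0,0,0,0,0],[0,0,0,0,0,0,0]]'
python3 -c "
from h import *
st()"
python3 -m handwheel '[[0,0,0,0,0,1,0],[0,0,0,0,0,0,0],[0,0,0,0,0,0,0],[0,0,0,0,0,0,0.5],[0,0,0,0,0,0,0.5],[0,0,0,0,0,0,0.5],[0,0,15,0,0,0,0.5],[0,0,20,0,0,0,0.5],[0,0,20,0,0,0,0.5],[0,0,12,0,0,0,0.5]]'
python3 -c "
from h import *
st(); to(452.5,-69.3,155,58.6)"
```

```text
t: 70.55
tcp_pos: [0.5954, -0.0879, 0.1006]
tool_rot: [0.27, 0.963, -0.0, 0.0]
force: [-2.2, -1.3, 4.5]
finger_gap: 0.102
gripper_force: 60.2
t: 71.8
tcp_pos: [0.5944, -0.0884, 0.0983]
tool_rot: [0.728, 0.685, -0.001, 0.0]
force: [-4.6, -4.6, 7.6]
finger_gap: 0.103
gripper_force: 60.9
t: 73.05
tcp_pos: [0.5943, -0.0885, 0.0981]
tool_rot: [0.755, 0.655, -0.001, 0.0]
force: [-5.1, -3.7, 9.0]
finger_gap: 0.1
gripper_force: 61.1
t73.05 tcp [594.3 -88.5  98.1] psi -8.1 F [-5.1 -3.7  9. ] T [-0.69  0.73  0.39] gap 0.100 gf 61.1 q6 -0.19
t: 74.3
tcp_pos: [0.596, -0.0876, 0.1661]
tool_rot: [0.75, 0.661, 0.001, 0.001]
force: [0.4, 0.1, 0.3]
finger_gap: 0.5
gripper_force: 0.0
t74.30 tcp [596.  -87.6 166.1] psi -7.3 F [0.4 0.1 0.3] T [ 0.01 -0.    0.03] gap 0.500 gf 0.0 q6 -0.20
go [-143.5   18.3  -11.1] 65.9
```

```bash
python3 -m handwheel '[[-8,1,0,0,0,6,0.5],[-12,2,0,0,0,6,0.5],[-17,2,0,0,0,6.9,0.5],[-18,2,0,0,0,7,0.5],[-18,2,0,0,0,7,0.5],[-18,2,0,0,0,7,0.5],[-18,2,0,0,0,7,0.5],[-16,2,-4,0,0,7,0.5],[-11,2,-4,0,0,6,0.5],[-7,1,-4,0,0,6,0.5]]'
python3 -m handwheel '[[0,0,0,0,0,0,0.5],[0,0,0,0,0,0,0.5],[0,0,0,0,0,0,0.5],[0,0,0,0,0,0,0.5],[0,0,0,0,0,0,0.5],[0,0,0,0,0,0,0.5],[0,0,0,0,0,0,0.5],[0,0,0,0,0,0,0.5],[0,0,0,0,0,0,0.5],[0,0,0,0,0,0,0.5]]'
python3 -c "
from h import *
st(); to(452.7,-69.3,100,58.6)"
```

```text
t: 75.55
tcp_pos: [0.4517, -0.0693, 0.1525]
tool_rot: [0.269, 0.963, 0.0, 0.0]
force: [0.6, -0.3, -0.6]
finger_gap: 0.497
gripper_force: 0.0
t: 76.8
tcp_pos: [0.4523, -0.0695, 0.1522]
tool_rot: [0.27, 0.963, 0.0, -0.0]
force: [0.3, -0.5, 0.2]
finger_gap: 0.501
gripper_force: 0.0
t76.80 tcp [452.3 -69.5 152.2] psi 58.6 F [ 0.3 -0.5  0.2] T [ 0.03  0.04 -0.03] gap 0.501 gf 0.0 q6 -1.42
go [  0.4   0.2 -52.2] -0.0
```

```bash
python3 -m handwheel '[[0.4,0,-12,0,0,0,0.5],[0,0,-15,0,0,0,0.5],[0,0,-13,0,0,0,0.5],[0,0,-8,0,0,0,0.5],[0,0,-4,0,0,0,0.5],[0,0,0,0,0,0,0.5],[0,0,0,0,0,0,0],[0,0,0,0,0,0,0],[0,0,0,0,0,0,0],[0,0,0,0,0,0,0]]' 60
python3 -m handwheel '[[0,0,0,0,0,0,0],[0,0,-0.1,0,0,-6,0],[0,0,-0.3,0,0,-7,0],[0,0,-0.3,0,0,-7,0],[0,0,-0.3,0,0,-7,0],[0,0,-0.3,0,0,-7,0],[0,0,-0.3,0,0,-7,0],[0,0,-0.3,0,0,-7,0],[0,0,-0.3,0,0,-7,0],[0,0,-0.3,0,0,-7,0]]'
python3 -m handwheel '[[0,0,-0.3,0,0,-3.9,0],[0,0,0,0,0,-1,0],[0,0,0,0,0,0,0],[0,0,0,0,0,0,0],[0,0,0,0,0,0,0],[0,0,0,0,0,0,0],[0,0,0,0,0,0,0],[0,0,0,0,0,0,0],[0,0,0,0,0,0,0],[0,0,0,0,0,0,0]]'
python3 -c "
from h import *
st()"
python3 -m handwheel '[[0,0,0,0,0,1,0],[0,0,0,0,0,0,0],[0,0,0,0,0,0,0],[0,0,0,0,0,0,0.5],[0,0,0,0,0,0,0.5],[0,0,0,0,0,0,0.5],[0,0,15,0,0,0,0.5],[0,0,20,0,0,0,0.5],[0,0,20,0,0,0,0.5],[0,0,12,0,0,0,0.5]]'
python3 -c "
from h import *
st(); to(625.5,146.5,155,58.6)"
```

```text
t: 78.05
tcp_pos: [0.4528, -0.0698, 0.1007]
tool_rot: [0.27, 0.963, -0.0, 0.0]
force: [-1.9, -2.6, 5.2]
finger_gap: 0.1
gripper_force: 60.3
t: 79.3
tcp_pos: [0.4516, -0.0705, 0.0983]
tool_rot: [0.728, 0.686, -0.001, 0.0]
force: [-4.8, -6.4, 9.9]
finger_gap: 0.104
gripper_force: 61.1
t: 80.55
tcp_pos: [0.4515, -0.0705, 0.0981]
tool_rot: [0.755, 0.656, -0.002, 0.0]
force: [-6.5, -6.6, 10.4]
finger_gap: 0.105
gripper_force: 61.3
t80.55 tcp [451.5 -70.5  98.1] psi -8.1 F [-6.5 -6.6 10.4] T [-1.07  0.94  0.34] gap 0.105 gf 61.3 q6 -0.25
t: 81.8
tcp_pos: [0.453, -0.0694, 0.1651]
tool_rot: [0.75, 0.661, 0.0, 0.0]
force: [0.4, -0.1, 0.7]
finger_gap: 0.499
gripper_force: 0.0
t81.80 tcp [453.  -69.4 165.1] psi -7.3 F [ 0.4 -0.1  0.7] T [-0.01  0.   -0.02] gap 0.499 gf 0.0 q6 -0.27
go [172.5 215.9 -10.1] 65.9
```

```bash
python3 -m handwheel '[[10,13,0,0,0,6,0.5],[16,20,0,0,0,6,0.5],[19,24,0,0,0,6.9,0.5],[20,25,0,0,0,7,0.5],[20,25,0,0,0,7,0.5],[20,25,0,0,0,7,0.5],[20,25,0,0,0,7,0.5],[20,25,-4,0,0,7,0.5],[16,20,-4,0,0,6,0.5],[11,14,-4,0,0,6,0.5]]'
python3 -m handwheel '[[0,0,0,0,0,0,0.5],[0,0,0,0,0,0,0.5],[0,0,0,0,0,0,0.5],[0,0,0,0,0,0,0.5],[0,0,0,0,0,0,0.5],[0,0,0,0,0,0,0.5],[0,0,0,0,0,0,0.5],[0,0,0,0,0,0,0.5],[0,0,0,0,0,0,0.5],[0,0,0,0,0,0,0.5]]'
python3 -c "
from h import *
st(); to(625.5,146.5,100,58.6)"
```

```text
t: 83.05
tcp_pos: [0.625, 0.1478, 0.1516]
tool_rot: [0.268, 0.963, -0.0, -0.0]
force: [0.6, -0.6, -0.6]
finger_gap: 0.501
gripper_force: 0.0
t: 84.3
tcp_pos: [0.6247, 0.1466, 0.1524]
tool_rot: [0.27, 0.963, -0.0, -0.0]
force: [-0.3, 0.9, -0.8]
finger_gap: 0.502
gripper_force: 0.0
t84.30 tcp [624.7 146.6 152.4] psi 58.6 F [-0.3  0.9 -0.8] T [-0.04  0.01 -0.02] gap 0.502 gf 0.0 q6 -0.97
go [  0.8  -0.1 -52.4] -0.0
```

```bash
python3 -m handwheel '[[0.8,0,-12,0,0,0,0.5],[0,0,-15,0,0,0,0.5],[0,0,-13,0,0,0,0.5],[0,0,-8,0,0,0,0.5],[0,0,-4,0,0,0,0.5],[0,0,0,0,0,0,0.5],[0,0,0,0,0,0,0],[0,0,0,0,0,0,0],[0,0,0,0,0,0,0],[0,0,0,0,0,0,0]]' 60
python3 -m handwheel '[[0,0,0,0,0,0,0],[0,0,-0.1,0,0,-6,0],[0,0,-0.3,0,0,-7,0],[0,0,-0.3,0,0,-7,0],[0,0,-0.3,0,0,-7,0],[0,0,-0.3,0,0,-7,0],[0,0,-0.3,0,0,-7,0],[0,0,-0.3,0,0,-7,0],[0,0,-0.3,0,0,-7,0],[0,0,-0.3,0,0,-7,0]]'
python3 -m handwheel '[[0,0,-0.3,0,0,-3.9,0],[0,0,0,0,0,-1,0],[0,0,0,0,0,0,0],[0,0,0,0,0,0,0],[0,0,0,0,0,0,0],[0,0,0,0,0,0,0],[0,0,0,0,0,0,0],[0,0,0,0,0,0,0],[0,0,0,0,0,0,0],[0,0,0,0,0,0,0]]'
python3 -c "
from h import *
st()"
python3 -m handwheel '[[0,0,0,0,0,1,0],[0,0,0,0,0,0,0],[0,0,0,0,0,0,0],[0,0,0,0,0,0,0.5],[0,0,0,0,0,0,0.5],[0,0,0,0,0,0,0.5],[0,0,15,0,0,0,0.5],[0,0,20,0,0,0,0.5],[0,0,20,0,0,0,0.5],[0,0,12,0,0,0,0.5]]'
python3 -c "
from h import *
st(); to(476.7,364,120)"
```

```text
t: 85.55
tcp_pos: [0.6255, 0.1461, 0.1011]
tool_rot: [0.27, 0.963, -0.0, 0.0]
force: [-2.7, -3.3, 4.4]
finger_gap: 0.102
gripper_force: 60.1
t: 86.8
tcp_pos: [0.6242, 0.1453, 0.0987]
tool_rot: [0.728, 0.685, -0.002, 0.0]
force: [-5.0, -5.5, 9.0]
finger_gap: 0.099
gripper_force: 60.7
t: 88.05
tcp_pos: [0.6241, 0.1453, 0.0985]
tool_rot: [0.755, 0.655, -0.002, 0.0]
force: [-5.0, -5.0, 9.6]
finger_gap: 0.104
gripper_force: 60.9
t88.05 tcp [624.1 145.3  98.5] psi -8.1 F [-5.  -5.   9.6] T [-0.85  0.76  0.36] gap 0.104 gf 60.9 q6 0.20
t: 89.3
tcp_pos: [0.6263, 0.1467, 0.1667]
tool_rot: [0.75, 0.661, 0.001, 0.001]
force: [0.1, -0.4, -0.3]
finger_gap: 0.492
gripper_force: 0.0
t89.30 tcp [626.3 146.7 166.7] psi -7.3 F [ 0.1 -0.4 -0.3] T [ 0.02  0.04 -0.01] gap 0.492 gf 0.0 q6 0.18
go [-149.6  217.3  -46.7] None
```

```bash
python3 -m handwheel '[[-9,13,0,0,0,2,0],[-15,20,0,0,0,2.4,0],[-16,24,0,0,0,2.5,0],[-16,25,0,0,0,2.5,0],[-18,25,0,0,0,2.5,0],[-18,25,-10,0,0,2.5,0],[-18,25,-20,0,0,2.5,0],[-16,25,-20,0,0,2,0],[-14,20,-15,0,0,2,0],[-9,15,-10,0,0,2,0]]'
python3 -m handwheel '[[0,0,0,0,0,0,0],[0,0,0,0,0,0,0],[0,0,0,0,0,0,0],[0,0,0,0,0,0,0],[0,0,0,0,0,0,0],[0,0,0,0,0,0,0],[0,0,0,0,0,0,0],[0,0,0,0,0,0,0],[0,0,0,0,0,0,0],[0,0,0,0,0,0,0]]'
python3 - <<'E'
from h import *
st()
# refine keys: expected frame from key picks, and a new top look
T=shot("top","t7");S=shot("side","s7")
a=np.radians(15.6); P=np.array([[476.7,364],[491.7,308.1],[507.8,253.3]]); y=np.array([-np.sin(a),np.cos(a)])
c=(P[0]-58*y+P[1]+P[2]+58*y)/3; K=[c+58*y,c,c-58*y]; print(np.round(K,1).tolist()); to(*K[0],60,15.6)
A=cv2.resize(T[150:240,145:325],(540,270),interpolation=cv2.INTER_CUBIC); B=cv2.resize(S[170:380,180:330],(232,325)); B=cv2.resize(S[170:380,180:360],(540,630))[:325+0]
cv2.imwrite("pics/c7.png",np.vstack([A,B])[:,:,::-1])
print([ (proj("side",[k[0]/1000,k[1]/1000,.047]).round(0).tolist()) for k in K])
E
```

```text
t: 90.55
tcp_pos: [0.4731, 0.3648, 0.088]
tool_rot: [0.603, 0.798, -0.002, -0.001]
force: [0.5, 0.6, 1.0]
finger_gap: 0.001
gripper_force: 0.0
t: 91.8
tcp_pos: [0.4764, 0.3636, 0.0896]
tool_rot: [0.604, 0.797, 0.0, -0.0]
force: [-0.0, -0.2, -0.0]
finger_gap: -0.002
gripper_force: 0.0
t91.80 tcp [476.4 363.6  89.6] psi 15.6 F [-0.  -0.2 -0. ] T [ 0.04  0.02 -0.02] gap -0.002 gf 0.0 q6 0.19
[[476.5, 364.3], [492.1, 308.5], [507.7, 252.6]]
go [  0.    0.8 -29.6] -0.0
[[230.0, 340.0], [235.0, 318.0], [239.0, 298.0]]
```

View pics/c7.png

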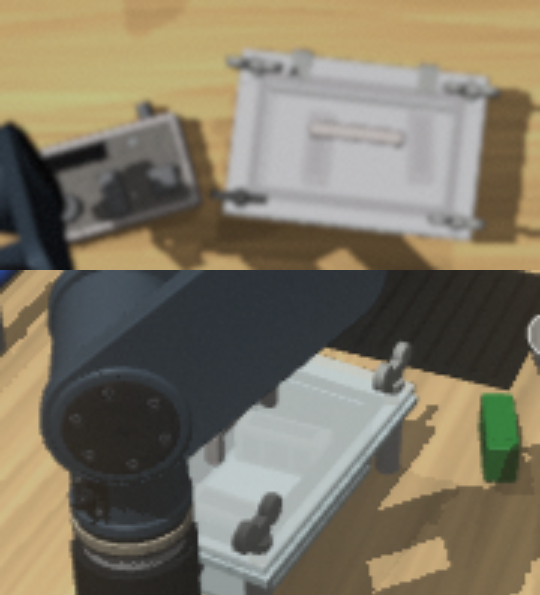

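View pics/s7.png

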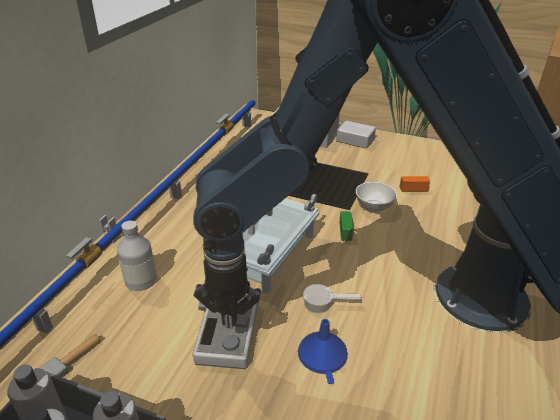

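All four wings now lie along the canister's y, so they are home. The round key sits at (231,341) in the side view against (230,340) predicted. I'll press it.

```bash
python3 -m handwheel '[[0,0.7,-15,0,0,0,0],[0,0,-15,0,0,0,0],[0,0,-8,0,0,0,0],[0,0,-3,0,0,0,0],[0,0,-3,0,0,0,0],[0,0,-3,0,0,0,0],[0,0,-2.5,0,0,0,0],[0,0,-2,0,0,0,0],[0,0,0,0,0,0,0],[0,0,0,0,0,0,0]]'
python3 -c "
from h import *
st()"
```

```text
t: 93.15
tcp_pos: [0.4762, 0.3641, 0.0408]
tool_rot: [0.604, 0.797, 0.0, 0.0]
force: [-4.8, -4.0, 18.2]
finger_gap: -0.003
gripper_force: 9.0
t93.15 tcp [476.2 364.1  40.8] psi 15.7 F [-4.8 -4.  18.2] T [-0.61  0.87 -0.01] gap -0.003 gf 9.0 q6 0.19
```

Fully down, at z 40.8 with 18 N. I'll lift and go to the bar, shifting (15.6,-55.8).

```bash
python3 -m handwheel '[[0,0,12,0,0,0,0],[0,0,20,0,0,0,0],[2,-8,0,0,0,0,0],[3,-12,0,0,0,0,0],[4,-12,0,0,0,0,0],[4,-12,0,0,0,0,0],[2.6,-11.8,0,0,0,0,0],[0,0,0,0,0,0,0],[0,0,0,0,0,0,0],[0,0,0,0,0,0,0]]'
python3 -c "
from h import *
st(); to(492.1,308.5,40)"
python3 -m handwheel '[[0,0,-10,0,0,0,0],[0,0,-8,0,0,0,0],[0,0,-3,0,0,0,0],[0,0,-3,0,0,0,0],[0,0,-3,0,0,0,0],[0,0,-2.5,0,0,0,0],[0,0,-1.5,0,0,0,0],[0,0,0,0,0,0,0],[0,0,0,0,0,0,0],[0,0,0,0,0,0,0]]'
python3 -c "
from h import *
st()"
```

```text
t: 94.4
tcp_pos: [0.492, 0.3089, 0.0702]
tool_rot: [0.604, 0.797, 0.0, 0.0]
force: [0.0, -0.1, 0.5]
finger_gap: -0.002
gripper_force: 0.0
t94.40 tcp [492.  308.9  70.2] psi 15.7 F [ 0.  -0.1  0.5] T [-0.03  0.08 -0.03] gap -0.002 gf 0.0 q6 0.09
go [  0.1  -0.4 -30.2] None
t: 95.65
tcp_pos: [0.4918, 0.3084, 0.0409]
tool_rot: [0.604, 0.797, 0.0, 0.0]
force: [-3.5, -1.1, 13.9]
finger_gap: -0.001
gripper_force: 6.9
t95.65 tcp [491.8 308.4  40.9] psi 15.6 F [-3.5 -1.1 13.9] T [-0.22  0.69  0.  ] gap -0.001 gf 6.9 q6 0.09
```

The bar is fully down. The gripper body would pass within about 7 mm of the NL wing at the square key, so I'll turn the tool by -20° and aim 4 mm left of the key's centre.

```bash
python3 -m handwheel '[[0,0,12,0,0,0,0],[0,0,20,0,0,-2,0],[2,-8,0,0,0,-4,0],[3,-11,0,0,0,-4,0],[4,-11,0,0,0,-4,0],[4,-11,0,0,0,-4,0],[2,-11,0,0,0,-2,0],[0,0,0,0,0,0,0],[0,0,0,0,0,0,0],[0,0,0,0,0,0,0]]'
python3 -c "
from h import *
st(); to(507,256.5,40)"
python3 -m handwheel '[[0,0,-10,0,0,0,0],[0,0,-8,0,0,0,0],[0,0,-3,0,0,0,0],[0,0,-3,0,0,0,0],[0,0,-3,0,0,0,0],[0,0,-2.5,0,0,0,0],[0,0,-1.5,0,0,0,0],[0,0,0,0,0,0,0],[0,0,0,0,0,0,0],[0,0,0,0,0,0,0]]'
python3 -c "
from h import *
st()"
python3 -m handwheel '[[0,0,12,0,0,0,0],[0,0,20,0,0,0,0],[0,0,30,0,0,0,0],[0,0,40,0,0,0,0],[0,0,50,0,0,0,0],[0,0,40,0,0,0,0],[0,0,20,0,0,0,0],[0,0,0,0,0,0,0],[0,0,0,0,0,0,0],[0,0,0,0,0,0,0]]'
python3 -c "
from h import *
st();shot('side','s8')"
```

```text
t: 96.9
tcp_pos: [0.507, 0.2568, 0.0711]
tool_rot: [0.733, 0.68, 0.0, -0.0]
force: [1.0, -0.8, 0.4]
finger_gap: -0.002
gripper_force: 0.0
t96.90 tcp [507.  256.8  71.1] psi -4.3 F [ 1.  -0.8  0.4] T [ 0.08 -0.03  0.05] gap -0.002 gf 0.0 q6 0.35
go [  0.   -0.3 -31.1] None
t: 98.15
tcp_pos: [0.5069, 0.2565, 0.0411]
tool_rot: [0.734, 0.68, 0.0, 0.0]
force: [-1.3, -0.1, 9.1]
finger_gap: -0.0
gripper_force: 4.1
t98.15 tcp [506.9 256.5  41.1] psi -4.4 F [-1.3 -0.1  9.1] T [-0.15  0.37  0.03] gap -0.000 gf 4.1 q6 0.35
t: 99.4
tcp_pos: [0.5063, 0.2562, 0.2506]
tool_rot: [0.734, 0.68, -0.001, -0.001]
force: [0.2, -0.7, -0.4]
finger_gap: -0.003
gripper_force: 0.0
t99.40 tcp [506.3 256.2 250.6] psi -4.4 F [ 0.2 -0.7 -0.4] T [-0.02 -0.03 -0.01] gap -0.003 gf 0.0 q6 0.35
```

View pics/s8.png

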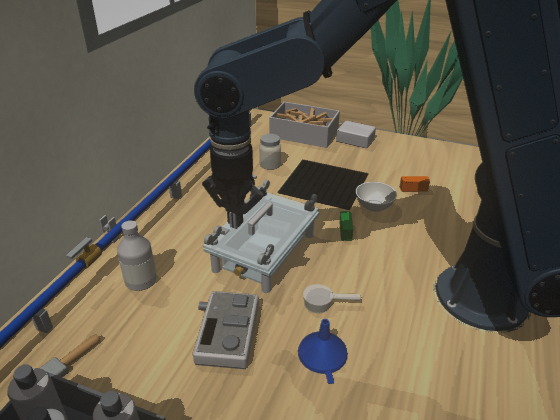

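The square key went to 41.1 mm with 9 N, so it is down. The side view shows the cover shut at (265,235), the mat empty at (325,183), the other things in place, and the robot clear of everything.

```bash
python3 -c "
from station import manip
print(manip.sign_off())"
```

```text
the job is handed in; nothing more can be done
None
```

I handed the job in at about 99 s: both cassettes are in the canister, the cover is shut, all four wing screws are home after two diagonal rounds, the three keys were pressed fully down in order (round, bar, square), and the other things were left where they were; the hand-in gave no verdict.

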